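# Close the lid of a paint pressure pot evenly

### The job

Close the spray pot: its lid stands a few millimetres proud on its springy gasket. Screw the four T-knobs down (clockwise seen from above) crosswise and a little at a time - one, then the one facing it across the lid, then the other two; only about a tenth of a turn each in the first round, then round again - so that the lid goes down without cocking, until it is fully home and all four knobs are snug but not forced. Let go, and leave the other things on the bench alone.

Things in the scene. Friction and masses are not known exactly. Their poses are not given: they have to be found in the camera images.
- pot: blue paint pressure pot, fixed, 168 mm wide shell, 244 mm wide flange at 106-116 mm height; origin: centre of underside, z up, brass outlet stub along +x. Four 10 mm studs 95 mm from its axis, 45, 135, 225, 315 degrees from +x towards +y, carry knob_a, knob_b, knob_c, knob_d in that order: a faces c across the lid, b faces d.
- lid: loose aluminium lid, 12 mm thick, 0.7 kg, four forked ears (radius 114 mm) round the studs, black gauge in the middle (44 mm wide, top 41 mm above the underside); origin: centre of underside, z up. Starts level on four rubber gasket pads (1.2 N/mm each), about 134 mm above the bench and 2.5 to 6 mm (same at all ears) above firm stops hidden under its ears (60 N/mm each).
- knob_a: red T-knob on a stud: bar 64 x 14 x 28 mm (6 to 34 mm above the origin), gripped across its 14 mm, on a hub. Origin: axis, underside of hub; x along the bar, z up. Clockwise tightens; the knob keeps its height, its foot is driven down 5 mm/rad and stays. Friction 0.24 N m plus 0.005 N m per N on the lid; once the ear is home each rad adds some 180 N. Snug: 20-50 N; over 60 N is forced.
- knob_b: black T-knob, same as knob_a
- knob_c: black T-knob, same as knob_a, facing knob_a across the lid
- knob_d: black T-knob, same as knob_a, facing knob_b across the lid
- foot_a: steel foot under knob_a that presses on the lid's ear (its rim shows below the bar): washer 31 mm across, 5 mm thick, on a sleeve; origin: centre of its underside, z up. Starts 0.2 to 2 mm above the ear. At the end all four feet are at nearly the same height.
- foot_b: steel foot below knob_b that presses on the lid's ear: washer 31 mm across, 5 mm thick, on a sleeve; origin: centre of its underside, z up.
- foot_c: steel foot below knob_c that presses on the lid's ear: washer 31 mm across, 5 mm thick, on a sleeve; origin: centre of its underside, z up.
- foot_d: steel foot below knob_d that presses on the lid's ear: washer 31 mm across, 5 mm thick, on a sleeve; origin: centre of its underside, z up.
- brush: paint brush, about 200 mm long, lying beside the pot; leave alone
- spanner: steel spanner, about 170 mm long, lying beside the pot; leave alone
- tin: small paint tin, 66 mm across, 75 mm tall, standing near the pot; leave alone
- quart: quart paint can with green band, 104 mm across, 120 mm tall; leave alone
- cup: white plastic cup, 84 mm across, 95 mm tall; leave alone
- thinner: white bottle with red cap, 68 mm across, 170 mm tall; leave alone
- paddle: flat wooden stirring paddle, 280 mm long, 6 mm thick, lying on the bench; leave alone
Not all that is in view belongs to the job. There is more than one size of the lid; the job needs the largest.

How it is judged:
On the way:
1. first round: all four feet have been lowered by 2 mm or more while none is tight yet (all under 18 N on the lid) (distance of each of foot_a, foot_b, foot_c, foot_d from where it was at the start of the episode above 0.002 m and contact force between each of foot_a, foot_b, foot_c, foot_d and lid below 18 N), for 0.1 s.
At the end, for the whole second after the job is handed in: The lid is home on its stops (1.5 mm or more below where it began), level within 0.01 rad and at rest, and each knob's foot presses on it with 14 to 60 N (contact force between foot_a and lid between 14 and 60 N and contact force between foot_b and lid between 14 and 60 N and contact force between foot_c and lid between 14 and 60 N and contact force between foot_d and lid between 14 and 60 N and distance of lid from where it was at the start of the episode above 0.0015 m and angle between lid's own z axis and vertical below 0.01 rad and linear speed of lid below 0.01 m/s); the robot touches nothing.
It fails at once if the lid is cocked by more than 0.03 rad (over 5 mm across it) (angle between lid's own z axis and vertical above 0.03 rad).
It fails at once if a knob is forced (its foot presses the lid with more than 80 N) (contact force between any of foot_a, foot_b, foot_c, foot_d and lid above 80 N).
It fails at once if two neighbouring feet are both more than 2 mm lower than those facing them (not in crosswise order) ((z of foot_a in the frame of foot_c above 0.002 m or z of foot_a in the frame of foot_c below -0.002 m) and (z of foot_b in the frame of foot_d above 0.002 m or z of foot_b in the frame of foot_d below -0.002 m)).
It fails at once if another thing on the bench is shifted by more than 30 mm (distance of any of brush, spanner, tin, quart, cup, thinner, paddle from where it was at the start of the episode above 0.03 m).
It also fails if it takes over 72 s, if anything falls off the work surface, if the arm or the gripper's body presses on something with over 40 N, if the wrist force passes 120 N, or if a joint passes its speed limit or range.

### The arm

A 7-joint arm with a two-finger parallel gripper is mounted at the origin on the work surface. World frame = base frame: x ahead of the robot, y to its left, z up, the work surface at z = 0. Lengths are in m, angles in rad, forces in N, time in s.
With the tool pointing down it reaches from about 0.35 to 0.9 m from the base axis. Payload 8.1 kg.
Tool frame: the origin (TCP) lies midway between the tips of the shut fingers; the grasp point (between the pads) lies robot.grip_point_offset behind it (robot.grip_point_offset is the distance from the TCP to the grasp point, in m); z points along the fingers, y is the line along which they close (so a half turn about z gives the same grasp; the last joint's range is limited). The gripper opens to 85 mm and grips with 20 to 120 N. Pads are 22 mm wide; open, the fingers measure 114 mm over their backs; the gripper's body (76 mm by 85 mm) begins 54 mm behind the grasp point. The pads swing forward as they close: fully open they stand 13 mm farther back than shut.
Start: joints at [1.247, 0.434, 0.025, 1.573, -0.012, 1.134, -0.075], TCP at [0.137, -0.61, 0.231] pointing down, gripper open.
Joint ranges: [-2.62, 2.62], [-0.44, 2.09], [-1.27, 1.32], [0.08, 2.57], [-1.32, 4.46], [0.12, 2], [-2.74, 2.74]. Speed limits (rad/s): [2.22, 2.22, 3.01, 3.01, 3.14, 3.14, 3.14].

### API

Orientations are given as a unit quaternion [w, x, y, z].
In Python, from station import readout, cams, ticket, robot gives the robot as it stands.
- The arm moves only by the tool move_arm, never from a script. Its argument "steps" is a list of rows, each an object of numbers: "jaw": the opening, from 0 (shut) to 1 (fully open); "tx", "ty", "tz": the shift along the world's x, y, z in mm; "wx", "wy", "wz": the turn, a rotation vector about the world's x, y, z in rad. In form: [{"jaw": .., "tx": .., "ty": .., "tz": .., "wx": .., "wy": .., "wz": ..}, ...]. A call has 1 to 12 rows; each row shifts and turns the commanded pose from where the row before left it; what a row does not reach is not made up. A row lasts 1/10 s, in which the tool goes at most 50 mm and 8.59 degrees, less where a joint would pass 70% of its speed; a pose out of reach is approached as far as the arm can. A call is refused whole if a number of a shift passes 50 or a number of a turn 0.15, either way. A call with a gripper value outside its range is refused whole. The fingers move at their own pace and stop on an object; "force" is the grip in N (left out, the last holds). Time passes only in rows, so rows that do not move let the fingers close. It gives the time, the measured TCP pose, the force, the opening and the grip force at its end, in the units of the state.
- readout.get_state(): the state, without advancing time (a new reading comes with each control period).
- cams.grab_frame(name): name is "scene" or "top" or "wrist"; returns the picture (384x512x3 uint8, blue, green, red); there is no depth.
- cams.camera_model(name): a dict with "fx", "fy", "cx", "cy" (pixels), "k1" (the pictures are not rectified: a ray, as slopes to the right and down, at radius r is drawn at 1 + k1 r^2 times it, then the intrinsics apply), "R" (3x3) and "t" (3): a world point X has camera coordinates R X + t. Camera axes: x right, y down, z forward; pixel columns grow to the right and rows downward; lengths in m; the calibration is good to about 2 mm. A picture is of the moment at which its call begins: read the wrist's pose just before it. camera_model takes no time and is no camera call; for the wrist camera it gives the pose at the moment of the call.
- ticket.job_done(): hands the job in; it is judged then, once.
The state is a dict: "t": time; "q": joint angles; "qvel": joint speeds; "effort": joint torques, N m; "ee_pos": TCP position; "ee_rot": TCP orientation; "contact_force": force on the tool from outside, world axes, zero at the start; "wrist_torque": the same for the moment, N m; "gripper_width": finger opening in m; "gripper_force": force on a finger pad.
Only numpy, scipy, OpenCV 4.12 (cv2) and the standard library are available. Lean on these libraries where they do the work, as an engineer would, in place of code of your own. Each camera call takes 0.05 s, during which the arm holds its last target. There are 200 camera calls.

## Working session

There is one attempt and no reset: what is moved stays moved. The work goes in short steps, Python scripts to look and compute and a tool call to move; the robot and the scene stay as the last step left them, time stands still between calls to the robot, and variables do not carry over. Pictures are saved under pics/ and viewed, at most 10 in all, crops included, and the job is handed in when it is done.

Besides the shell and the picture viewer there is one more tool, called after "Call:" as a command line: name --argument value ..., lists and objects as JSON in quotes. move_arm: Moves the arm, as the interface text tells. Its arguments: {"type":"object","properties":{"steps":{"type":"array","items":{"type":"object","properties":{"jaw":{"type":"number"},"tx":{"type":"number"},"ty":{"type":"number"},"tz":{"type":"number"},"wx":{"type":"number"},"wy":{"type":"number"},"wz":{"type":"number"}}}},"force":{"type":"number"}},"required":["steps"]}

```bash
mkdir -p pics; python3 - <<'E'
from station import readout,cams,ticket,robot
import cv2,numpy as np
a=cams.grab_frame("scene");b=cams.grab_frame("top")
cv2.imwrite("pics/s.png",a);cv2.imwrite("pics/t.png",b)
print(readout.get_state());print(robot.grip_point_offset)
for n in("top","scene","wrist"):print(n,cams.camera_model(n))
E
```

```text
{'t': 0.1, 'q': array([ 1.24740052,  0.43516886,  0.02497023,  1.57402956, -0.01160391,
        1.13397413, -0.07507862]), 'qvel': array([-0.00152542, -0.00193546,  0.00065924, -0.00454781, -0.00047568,
       -0.00056557, -0.00172304]), 'effort': array([ 2.94430589e-03, -6.71753454e+01,  1.02823544e+00, -3.16903317e+01,
        1.58269977e-02,  7.22020239e-03,  4.31849628e-06]), 'ee_pos': array([ 0.13672989, -0.60939114,  0.23058566]), 'ee_rot': array([-7.03379594e-04,  9.93914665e-01,  1.10150461e-01, -1.41333208e-04]), 'contact_force': array([ 0.19866361,  0.25671397, -1.27774944]), 'wrist_torque': array([ 0.02141036, -0.00341536, -0.03094838]), 'gripper_force': 0.0, 'gripper_width': 0.08518752746585627}
0.0187
top {'fx': 458.34375373058424, 'fy': 458.34375373058424, 'cx': 253.80272685899644, 'cy': 190.60639508305238, 'k1': 0.048352823349680676, 'R': array([[-0.01223224, -0.99971426, -0.0205372 ],
       [-0.98361984,  0.0157242 , -0.17956828],
       [ 0.17983991,  0.01800427, -0.98353112]]), 't': array([0.00392505, 0.53176169, 1.56623448])}
scene {'fx': 387.5167537942436, 'fy': 387.5167537942436, 'cx': 253.103168694967, 'cy': 189.90203799161026, 'k1': 0.020259523117462746, 'R': array([[ 0.58338757,  0.81197131,  0.01901412],
       [ 0.45034038, -0.30390207, -0.83954575],
       [-0.67590864,  0.49834338, -0.54295616]]), 't': array([-0.28472341, -0.12290915,  1.54068681])}
wrist {'fx': 302.2140974310624, 'fy': 302.2140974310624, 'cx': 250.236155653218, 'cy': 193.80359895257928, 'k1': -0.07453723177974508, 'R': array([[ 0.21888724, -0.97574908, -0.00145432],
       [-0.92934836, -0.20893199,  0.30439948],
       [-0.29732137, -0.0652776 , -0.95254335]]), 't': array([-0.62388134, -0.04060644,  0.37927968])}
```

View pics/t.png

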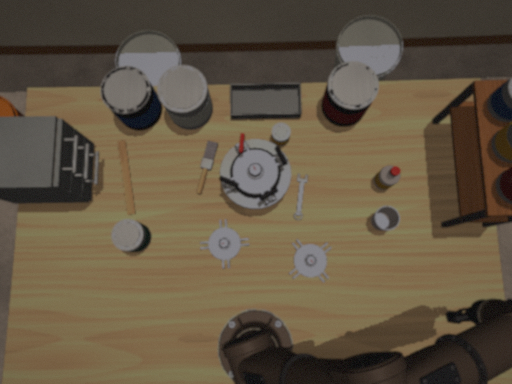

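View pics/s.png

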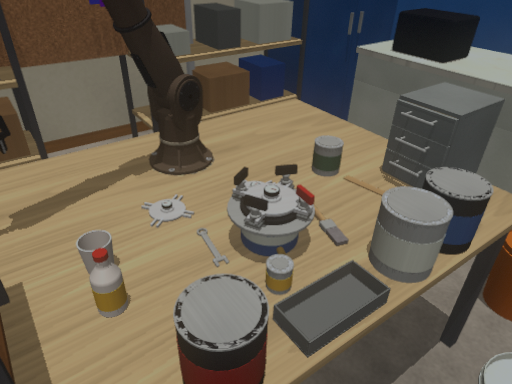

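The pot is at about (255,173) in the top view, and knob_a (red) at about (241,143). In the scene view the pot is near (270,212). I'll zoom in on both.

```bash
cat > h.py <<'E'
from station import readout,cams,ticket,robot
import cv2,numpy as np
def ray(m,u,v):
    x=np.array([(u-m['cx'])/m['fx'],(v-m['cy'])/m['fy']]);y=x.copy()
    for _ in range(20): y=x/(1+m['k1']*(y@y))
    R=np.array(m['R']);return -R.T@np.array(m['t']),R.T@np.r_[y,1]
def onz(m,u,v,z):
    c,d=ray(m,u,v);return c+d*(z-c[2])/d[2]
def proj(m,X):
    c=np.array(m['R'])@np.array(X)+m['t'];s=c[:2]/c[2];s=s*(1+m['k1']*(s@s))
    return s*m['fx']+[m['cx'],m['cy']]
def tri(*obs):
    A=0;b=0
    for m,u,v in obs:
        c,d=ray(m,u,v);d=d/np.linalg.norm(d);P=np.eye(3)-np.outer(d,d);A=A+P;b=b+P@c
    return np.linalg.solve(A,b)
E
python3 - <<'E'
import cv2,numpy as np
from h import *
t=cv2.imread("pics/t.png")[125:215,212:300];s=cv2.imread("pics/s.png")[155:255,220:325]
o=np.zeros((560,800,3),np.uint8)
a=cv2.resize(t,None,fx=4.5,fy=4.5,interpolation=2);b=cv2.resize(s,None,fx=3.8,fy=3.8,interpolation=2)
o[:a.shape[0],:a.shape[1]]=a;o[:b.shape[0],400:400+b.shape[1]]=b
cv2.imwrite("pics/z.png",np.clip(o[:410]*1.3,0,255))
T=cams.camera_model("top")
print(onz(T,255,173,.13),onz(T,241,143,.16))
E
```

```text
[ 0.5769406  -0.00983243  0.13      ] [0.67350688 0.0351411  0.16      ][ WARN:0@0.187] global loadsave.cpp:1063 imwrite_ Unsupported depth image for selected encoder is fallbacked to CV_8U.
```

View pics/z.png

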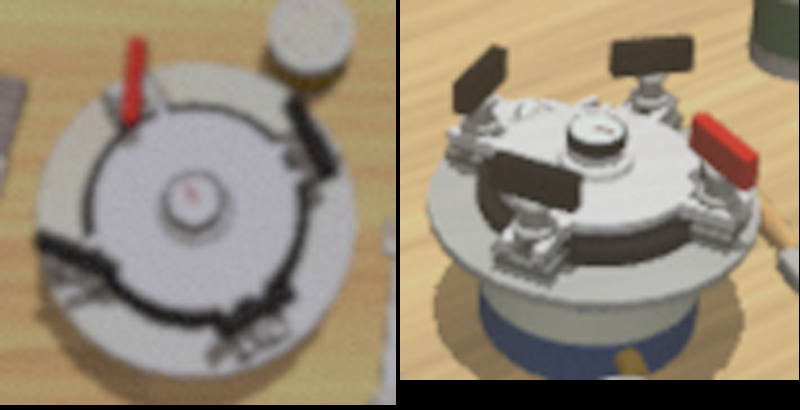

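Going anticlockwise from above, a is red at upper left, b is at left, c at the bottom and d at right. Next I'll triangulate the bars.

```bash
python3 - <<'E'
from h import *
T=cams.camera_model("top");S=cams.camera_model("scene")
t=dict(a=(134,81),b=(78,252),c=(262,312),d=(313,138),g=(192,200));s=dict(a=(725,148),b=(652,54),c=(480,78),d=(535,178),g=(597,128))
for k in t:
    p=tri((T,212+t[k][0]/4.5,125+t[k][1]/4.5),(S,220+(s[k][0]-400)/3.8,155+s[k][1]/3.8));print(k,p.round(4))
print(onz(S,220+228/3.8,155+365/3.8,.04))
E
```

```text
a [0.6667 0.0326 0.1867]
b [0.5401 0.0737 0.187 ]
c [ 0.4954 -0.0555  0.1867]
d [ 0.622  -0.096   0.1861]
g [ 0.5801 -0.0088  0.1718]
[ 0.67770557 -0.04863781  0.04      ]
```

Call:
move_arm --steps '[{"jaw": 0.6, "tx": 30, "ty": 45, "tz": 20, "wz": 0.15}, {"jaw": 0.6, "tx": 30, "ty": 50, "tz": 20, "wz": 0.15}, {"jaw": 0.6, "tx": 35, "ty": 50, "tz": 20, "wz": 0.15}, {"jaw": 0.6, "tx": 35, "ty": 50, "tz": 20, "wz": 0.15}, {"jaw": 0.6, "tx": 35, "ty": 50, "tz": 20, "wz": 0.15}, {"jaw": 0.6, "tx": 35, "ty": 50, "tz": 20, "wz": 0.15}, {"jaw": 0.6, "tx": 35, "ty": 50, "tz": 10, "wz": 0.15}, {"jaw": 0.6, "tx": 35, "ty": 50, "wz": 0.15}, {"jaw": 0.6, "tx": 35, "ty": 50, "wz": 0.15}, {"jaw": 0.6, "tx": 35, "ty": 50, "wz": 0.15}, {"jaw": 0.6, "tx": 35, "ty": 50, "wz": 0.15}, {"jaw": 0.6, "tx": 35, "ty": 50, "wz": 0.15}]'

```text
validation failed for argument at $.st...
```

```bash
python3 - <<'E'
from h import *
M=cams.camera_model("wrist");a=cams.grab_frame("wrist");s=readout.get_state()
np.save("m1.npy",M,allow_pickle=True)
cv2.imwrite("pics/w0.png",a);cv2.imwrite("pics/w1.png",cv2.resize(a,(800,600),interpolation=2))
print(s['ee_pos'],s['ee_rot'],s['q'],s['t'],s['contact_force'],s['wrist_torque'],s['gripper_width'])
for p in [(.6667,.0326,.187),(.5401,.0737,.187),(.4954,-.0555,.187),(.622,-.096,.187)]:print(proj(M,p)*1.5625)
E
```

```text
[ 0.13673114 -0.60947016  0.230721  ] [-5.77644715e-04  9.93919772e-01  1.10105120e-01 -1.22876012e-04] [ 1.24741423  0.43503991  0.02499169  1.57388745 -0.01159808  1.13399141
 -0.07514066] 0.15 [-0.03934207 -0.36356222 -0.0484838 ] [-0.00653591  0.02464543  0.06789374] 0.08524072828931312
[2.20164564e+10 2.63357775e+10]
[252917.69628442 219257.21551205]
[30817.11219201 28812.29804639]
[540075.83151589 741647.33504174]
```

View pics/w1.png

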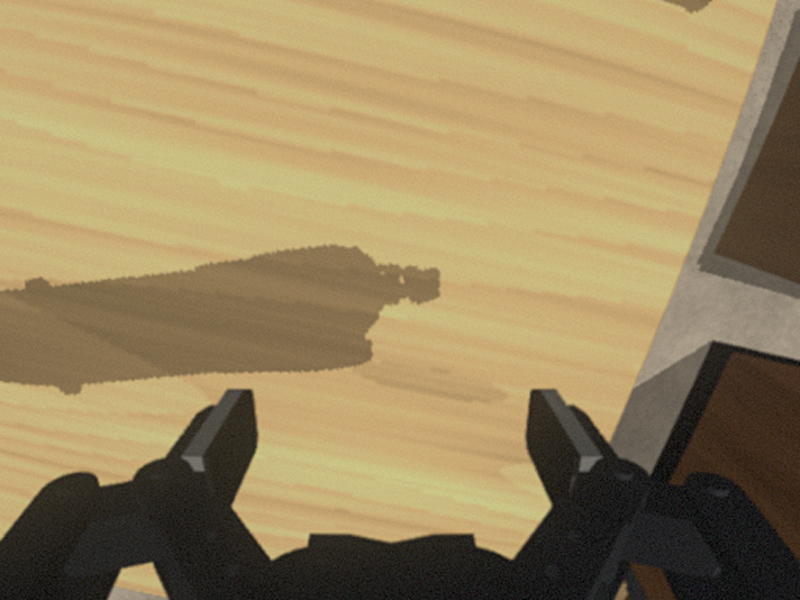

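The move was refused, so the wrist picture shows only bench at the start pose. Retrying with every key filled in.

Call:
move_arm --steps '[{"jaw": 0.6, "tx": 30, "ty": 45, "tz": 20, "wx": 0, "wy": 0, "wz": 0.14}, {"jaw": 0.6, "tx": 30, "ty": 48, "tz": 20, "wx": 0, "wy": 0, "wz": 0.14}, {"jaw": 0.6, "tx": 30, "ty": 48, "tz": 20, "wx": 0, "wy": 0, "wz": 0.14}, {"jaw": 0.6, "tx": 30, "ty": 48, "tz": 20, "wx": 0, "wy": 0, "wz": 0.14}, {"jaw": 0.6, "tx": 30, "ty": 48, "tz": 20, "wx": 0, "wy": 0, "wz": 0.14}, {"jaw": 0.6, "tx": 30, "ty": 48, "tz": 20, "wx": 0, "wy": 0, "wz": 0.14}, {"jaw": 0.6, "tx": 30, "ty": 48, "tz": 20, "wx": 0, "wy": 0, "wz": 0.14}, {"jaw": 0.6, "tx": 30, "ty": 48, "tz": 0, "wx": 0, "wy": 0, "wz": 0.14}, {"jaw": 0.6, "tx": 30, "ty": 48, "tz": 0, "wx": 0, "wy": 0, "wz": 0.14}, {"jaw": 0.6, "tx": 30, "ty": 48, "tz": 0, "wx": 0, "wy": 0, "wz": 0.14}, {"jaw": 0.6, "tx": 30, "ty": 48, "tz": 0, "wx": 0, "wy": 0, "wz": 0.14}, {"jaw": 0.6, "tx": 30, "ty": 48, "tz": 0, "wx": 0, "wy": 0, "wz": 0.14}]' --force 60

```text
t: 1.35
ee_pos: [0.4457, -0.1172, 0.3487]
ee_rot: [0.0, 0.579, 0.815, -0.0]
contact_force: [1.3, -0.6, 0.7]
gripper_width: 0.0517
gripper_force: 0.0
```

Call:
move_arm --steps '[{"jaw": 0.6, "tx": 45, "ty": 30, "tz": 0, "wx": 0, "wy": 0, "wz": 0.14}, {"jaw": 0.6, "tx": 45, "ty": 30, "tz": 0, "wx": 0, "wy": 0, "wz": 0.14}, {"jaw": 0.6, "tx": 35, "ty": 20, "tz": 0, "wx": 0, "wy": 0, "wz": 0.14}, {"jaw": 0.6, "tx": 0, "ty": 0, "tz": 0, "wx": 0, "wy": 0, "wz": 0.14}, {"jaw": 0.6, "tx": 0, "ty": 0, "tz": 0, "wx": 0, "wy": 0, "wz": 0.14}, {"jaw": 0.6, "tx": 0, "ty": 0, "tz": 0, "wx": 0, "wy": 0, "wz": 0}]'

```text
t: 1.95
ee_pos: [0.5635, -0.0433, 0.348]
ee_rot: [-0.001, 0.266, 0.964, 0.0]
contact_force: [-0.5, -1.1, -0.3]
gripper_width: 0.0511
gripper_force: 0.0
```

```bash
python3 - <<'E'
from h import *
M=cams.camera_model("wrist");a=cams.grab_frame("wrist");s=readout.get_state()
np.save("m1.npy",M,allow_pickle=True)
cv2.imwrite("pics/w0.png",a);cv2.imwrite("pics/w2.png",cv2.resize(a,(800,600),interpolation=2))
print(s['ee_pos'],s['ee_rot'],s['q'],s['t'],s['contact_force'],s['wrist_torque'],s['gripper_width'])
for p in [(.6667,.0326,.187),(.5401,.0737,.187),(.4954,-.0555,.187),(.622,-.096,.187)]:print(proj(M,p)*1.5625)
E
```

```text
[ 0.56334784 -0.04360183  0.3481839 ] [-4.25173517e-04  2.68581252e-01  9.63256938e-01  5.23416390e-05] [ 0.51424418  0.3569094  -0.7421251   1.48803776  0.24186465  1.39134484
  0.78720955] 2.0 [ 0.24454407 -1.21637279 -0.45055203] [-0.01121157 -0.01851955  0.03586572] 0.05140747888750637
[560.08404252 346.36196483]
[534.5657198  152.72898329]
[320.16496053 197.55556482]
[370.43229234 382.39803717]
```

View pics/w2.png

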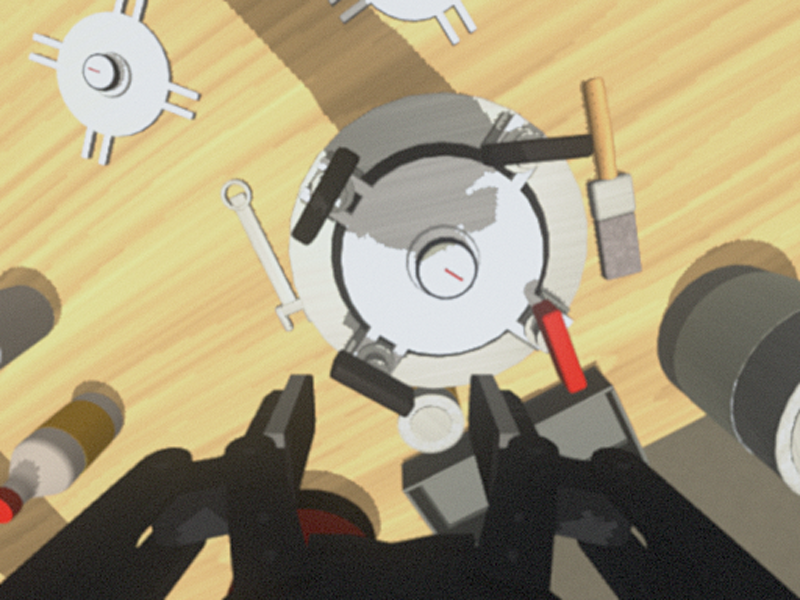

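The red bar (knob_a) runs (543,306)-(577,389). The black bars are b (485,154)-(590,147), c (349,153)-(306,238) and d (340,362)-(408,405), with the gauge at (445,267).

```bash
python3 - <<'E'
from h import *
M=np.load("m1.npy",allow_pickle=True).item()
B=dict(a=((543,306),(577,389)),b=((485,154),(590,147)),c=((349,153),(306,238)),d=((340,362),(408,405)))
for z in(.18,.19,.2):
    P={};Y={}
    for k,(p,q) in B.items():
        e=[onz(M,u[0]/1.5625,u[1]/1.5625,z)[:2] for u in(p,q)];P[k]=(e[0]+e[1])/2;d=e[1]-e[0];Y[k]=np.arctan2(d[1],d[0])%np.pi;L=np.linalg.norm(d);print(k,P[k].round(4),Y[k].round(3),L.round(4))
    c=sum(P.values())/4;print(z,c,[ (np.linalg.norm(v-c).round(4),np.degrees(np.arctan2(*(v-c)[::-1])).round(1)) for v in P.values()])
E
```

```text
a [0.6727 0.033 ] 3.067 0.0725
b [0.5409 0.078 ] 1.112 0.0675
c [ 0.4971 -0.0526] 2.099 0.0618
d [ 0.6275 -0.0962] 0.415 0.0605
0.18 [ 0.58452864 -0.0094578 ] [(np.float64(0.0978), np.float64(25.7)), (np.float64(0.0977), np.float64(116.5)), (np.float64(0.0975), np.float64(-153.8)), (np.float64(0.0968), np.float64(-63.6))]
a [0.667  0.0318] 3.067 0.0702
b [0.5394 0.0753] 1.112 0.0653
c [ 0.497 -0.051] 2.099 0.0598
d [ 0.6232 -0.0932] 0.415 0.0585
0.19 [ 0.58165735 -0.0092627 ] [(np.float64(0.0947), np.float64(25.7)), (np.float64(0.0946), np.float64(116.5)), (np.float64(0.0944), np.float64(-153.8)), (np.float64(0.0937), np.float64(-63.6))]
a [0.6613 0.0306] 3.067 0.0679
b [0.5379 0.0727] 1.112 0.0631
c [ 0.497  -0.0494] 2.099 0.0578
d [ 0.619  -0.0902] 0.415 0.0566
0.2 [ 0.57878606 -0.00906759] [(np.float64(0.0915), np.float64(25.7)), (np.float64(0.0914), np.float64(116.5)), (np.float64(0.0912), np.float64(-153.8)), (np.float64(0.0906), np.float64(-63.6))]
```

Call:
move_arm --steps '[{"jaw": 0.6, "tx": 26, "ty": 19, "tz": -30, "wx": 0, "wy": 0, "wz": 0.115}, {"jaw": 0.6, "tx": 26, "ty": 19, "tz": -30, "wx": 0, "wy": 0, "wz": 0.115}, {"jaw": 0.6, "tx": 26, "ty": 19, "tz": -30, "wx": 0, "wy": 0, "wz": 0.115}, {"jaw": 0.6, "tx": 26, "ty": 19, "tz": -30, "wx": 0, "wy": 0, "wz": 0.115}, {"jaw": 0.6, "tx": 0, "ty": 0, "tz": 0, "wx": 0, "wy": 0, "wz": 0}, {"jaw": 0.6, "tx": 0, "ty": 0, "tz": 0, "wx": 0, "wy": 0, "wz": 0}]'

```text
t: 2.6
ee_pos: [0.6671, 0.0326, 0.2276]
ee_rot: [-0.001, 0.042, 0.999, 0.0]
contact_force: [0.6, -0.6, 0.2]
gripper_width: 0.0511
gripper_force: 0.0
```

```bash
cat > st.py <<'E'
from h import *
import sys
K=dict(a=(.667,.0323,3.06),b=(.5399,.0758,1.17),c=(.4964,-.0513,2.08),d=(.6235,-.0948,.46))
s=readout.get_state();q=s['ee_rot'];y=2*np.arctan2(q[2],q[1])
print('t',round(s['t'],2),'p',(s['ee_pos']*1000).round(1),'yaw',y.round(4),'q',s['q'].round(2),'F',s['contact_force'].round(1),'T',s['wrist_torque'].round(3),'w',s['gripper_width'].round(4))
if len(sys.argv)>1:
    k=K[sys.argv[1]];print('to go',((np.array(k[:2])-s['ee_pos'][:2])*1000).round(1),(163-s['ee_pos'][2]*1000).round(1),((k[2]-y+np.pi/2)%np.pi-np.pi/2).round(3))
E
python3 st.py a; python3 - <<'E'
from h import *
M=cams.camera_model("wrist");a=cams.grab_frame("wrist");cv2.imwrite("pics/w3.png",a);np.save("m3.npy",M,allow_pickle=True)
E
```

```text
Traceback (most recent call last):
  File "st.py", line 5, in <module>
    print('t',round(s['t'],2),'p',(s['ee_pos']*1000).round(1),'yaw',y.round(4),'q',s['q'].round(2),'F',s['contact_force'].round(1),'T',s['wrist_torque'].round(3),'w',s['gripper_width'].round(4))
                                                                                                                                                                      ^^^^^^^^^^^^^^^^^^^^^^^^
AttributeError: 'float' object has no attribute 'round'
```

View pics/w3.png

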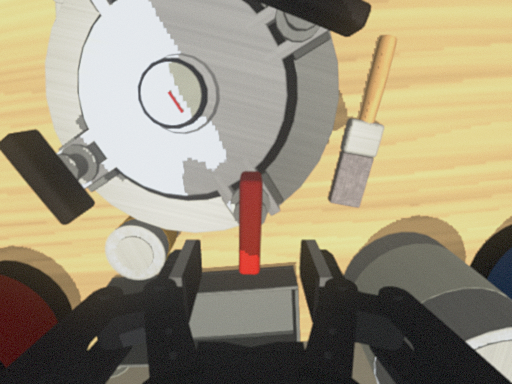

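The red bar is vertical at column 250, between the fingers. I'll go down and close on it.

```bash
sed -i "s/s\['gripper_width'\].round(4)/round(float(s['gripper_width']),4),'gf',round(float(s['gripper_force']),1)/" st.py; python3 st.py a
```

```text
t 2.65 p [667.4  32.1 229. ] yaw 3.0567 q [ 0.33  0.63 -0.78  1.41  0.45  1.28  1.01] F [-0.3 -0.7  0.3] T [-0.01  -0.036  0.085] w 0.0512 gf 0.0
to go [-0.4  0.2] -66.0 0.003
```

Call:
move_arm --steps '[{"jaw": 0.6, "tx": 0, "ty": 0, "tz": -32, "wx": 0, "wy": 0, "wz": 0}, {"jaw": 0.4, "tx": 0, "ty": 0, "tz": -32, "wx": 0, "wy": 0, "wz": 0}, {"jaw": 0, "tx": 0, "ty": 0, "tz": 0, "wx": 0, "wy": 0, "wz": 0}, {"jaw": 0, "tx": 0, "ty": 0, "tz": 0, "wx": 0, "wy": 0, "wz": 0}, {"jaw": 0, "tx": 0, "ty": 0, "tz": 0, "wx": 0, "wy": 0, "wz": 0}]' --force 60

```text
t: 3.15
ee_pos: [0.6654, 0.0324, 0.1632]
ee_rot: [-0.002, 0.041, 0.999, 0.0]
contact_force: [2.2, 4.1, -27.4]
gripper_width: 0.0201
gripper_force: 59.6
```

```bash
python3 st.py a
```

```text
t 3.15 p [665.4  32.4 163.2] yaw 3.0592 q [ 0.33  0.68 -0.76  1.49  0.49  1.17  0.97] F [  2.2   4.1 -27.4] T [ 1.361 -0.49  -0.119] w 0.0201 gf 59.6
to go [ 1.6 -0.1] -0.2 0.001
```

Call:
move_arm --steps '[{"jaw": 0.45, "tx": 0, "ty": 0, "tz": 0, "wx": 0, "wy": 0, "wz": 0}, {"jaw": 0.45, "tx": 0, "ty": 0, "tz": 8, "wx": 0, "wy": 0, "wz": 0}, {"jaw": 0, "tx": 1, "ty": 0, "tz": 0, "wx": 0, "wy": 0, "wz": 0}, {"jaw": 0, "tx": 0, "ty": 0, "tz": 0, "wx": 0, "wy": 0, "wz": 0}, {"jaw": 0, "tx": 0, "ty": 0, "tz": 0, "wx": 0, "wy": 0, "wz": 0}]' --force 60

```text
t: 3.65
ee_pos: [0.6698, 0.0321, 0.1755]
ee_rot: [0.002, 0.041, 0.999, -0.0]
contact_force: [-1.9, -2.1, 11.3]
gripper_width: 0.0135
gripper_force: 58.3
```

```bash
python3 st.py a;  python3 - <<'E'
from h import *
a=cams.grab_frame("wrist");cv2.imwrite("pics/w4.png",a)
E
```

```text
t 3.65 p [669.8  32.1 175.5] yaw 3.0594 q [ 0.33  0.67 -0.76  1.48  0.48  1.18  0.98] F [-1.9 -2.1 11.3] T [-0.407  0.369 -0.034] w 0.0135 gf 58.3
to go [-2.8  0.2] -12.5 0.001
```

View pics/w4.png

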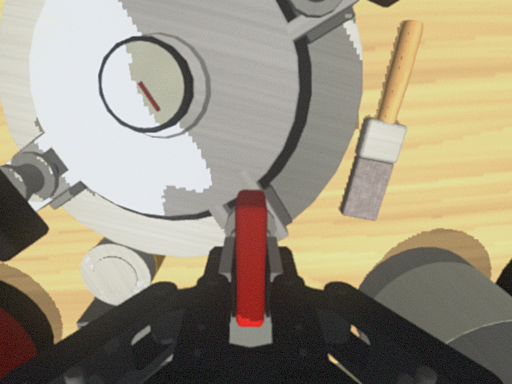

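Width 13.5 mm means the bar is properly held; the first grip, 8 mm lower, must have caught the hub. Now I'll turn a.

Call:
move_arm --steps '[{"jaw": 0, "tx": 0, "ty": 0, "tz": 2, "wx": 0, "wy": 0, "wz": -0.1}, {"jaw": 0, "tx": 0, "ty": 0, "tz": 0, "wx": 0, "wy": 0, "wz": -0.1}, {"jaw": 0, "tx": 0, "ty": 0, "tz": 0, "wx": 0, "wy": 0, "wz": -0.1}, {"jaw": 0, "tx": 0, "ty": 0, "tz": 0, "wx": 0, "wy": 0, "wz": -0.1}]'

```text
t: 4.1
ee_pos: [0.6695, 0.0311, 0.1756]
ee_rot: [0.001, 0.241, 0.971, -0.0]
contact_force: [2.0, -2.7, -0.4]
gripper_width: 0.0128
gripper_force: 60.1
```

```bash
python3 st.py a
```

```text
t 4.1 p [669.5  31.1 175.6] yaw 2.6554 q [ 0.28  0.64 -0.67  1.48  0.42  1.16  0.63] F [ 2.  -2.7 -0.4] T [-0.672 -0.421  0.314] w 0.0128 gf 60.1
to go [-2.5  1.2] -12.6 0.405
```

Call:
move_arm --steps '[{"jaw": 0, "tx": 0, "ty": 0, "tz": 0, "wx": 0, "wy": 0, "wz": -0.1}, {"jaw": 0, "tx": 0, "ty": 0, "tz": 0, "wx": 0, "wy": 0, "wz": 0}]'

```text
t: 4.3
ee_pos: [0.6694, 0.031, 0.1756]
ee_rot: [0.001, 0.288, 0.958, -0.001]
contact_force: [2.2, -4.0, 1.7]
gripper_width: 0.0127
gripper_force: 60.6
```

```bash
python3 st.py a
```

```text
t 4.3 p [669.4  31.  175.6] yaw 2.5574 q [ 0.26  0.64 -0.64  1.48  0.4   1.15  0.54] F [ 2.2 -4.   1.7] T [-0.884 -0.431 -0.262] w 0.0127 gf 60.6
to go [-2.4  1.3] -12.6 0.503
```

Call:
move_arm --steps '[{"jaw": 0.6, "tx": 0, "ty": 0, "tz": 0, "wx": 0, "wy": 0, "wz": 0}, {"jaw": 0.6, "tx": 0, "ty": 0, "tz": 8, "wx": 0, "wy": 0, "wz": 0}, {"jaw": 0.6, "tx": 0, "ty": 0, "tz": 32, "wx": 0, "wy": 0, "wz": -0.1}, {"jaw": 0.6, "tx": -43, "ty": -20, "tz": 0, "wx": 0, "wy": 0, "wz": -0.1}, {"jaw": 0.6, "tx": -43, "ty": -20, "tz": 0, "wx": 0, "wy": 0, "wz": -0.1}, {"jaw": 0.6, "tx": -43, "ty": -21, "tz": 0, "wx": 0, "wy": 0, "wz": -0.1}, {"jaw": 0.6, "tx": -43, "ty": -21, "tz": 0, "wx": 0, "wy": 0, "wz": -0.08}, {"jaw": 0.6, "tx": 0, "ty": 0, "tz": 0, "wx": 0, "wy": 0, "wz": 0}]'

```text
t: 5.1
ee_pos: [0.4907, -0.0522, 0.2146]
ee_rot: [-0.001, 0.508, 0.862, -0.003]
contact_force: [1.3, 0.9, -0.6]
gripper_width: 0.0512
gripper_force: 0.0
```

```bash
python3 st.py c;  python3 - <<'E'
from h import *
a=cams.grab_frame("wrist");cv2.imwrite("pics/w5.png",a)
E
```

```text
t 5.1 p [490.7 -52.2 214.6] yaw 2.0769 q [ 0.49  0.31 -0.61  1.87  0.21  1.03  0.29] F [ 1.3  0.9 -0.6] T [-0.055 -0.044  0.028] w 0.0512 gf 0.0
to go [5.7 0.9] -51.6 0.003
```

View pics/w5.png

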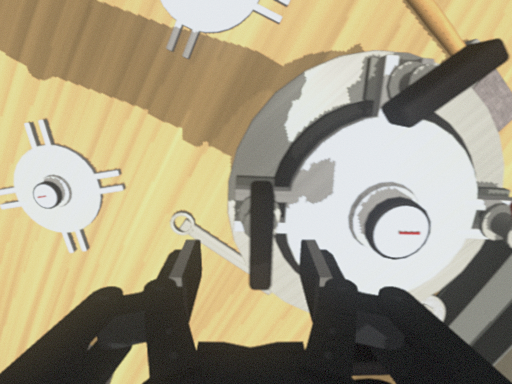

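Bar c is vertical at column 261, about 6 mm to the right, which agrees with the calculated offset.

Call:
move_arm --steps '[{"jaw": 0.6, "tx": 5.5, "ty": 1.5, "tz": -21, "wx": 0, "wy": 0, "wz": 0}, {"jaw": 0.4, "tx": 0, "ty": 0, "tz": -20, "wx": 0, "wy": 0, "wz": 0}, {"jaw": 0, "tx": 0, "ty": 0, "tz": 0, "wx": 0, "wy": 0, "wz": 0}, {"jaw": 0, "tx": 0, "ty": 0, "tz": 0, "wx": 0, "wy": 0, "wz": 0}, {"jaw": 0, "tx": 0, "ty": 0, "tz": 0, "wx": 0, "wy": 0, "wz": 0}]'

```text
t: 5.65
ee_pos: [0.4963, -0.0503, 0.1725]
ee_rot: [-0.005, 0.506, 0.863, -0.005]
contact_force: [-21.9, -9.7, 7.8]
gripper_width: 0.0128
gripper_force: 63.2
```

```bash
python3 st.py c
```

```text
t 5.65 p [496.3 -50.3 172.5] yaw 2.0809 q [ 0.46  0.37 -0.6   1.9   0.25  0.96  0.25] F [-21.9  -9.7   7.8] T [-1.912  4.153 -0.079] w 0.0128 gf 63.2
to go [ 0.1 -1. ] -9.5 -0.001
```

Call:
move_arm --steps '[{"jaw": 0, "tx": 0, "ty": 0, "tz": 0, "wx": 0, "wy": 0, "wz": -0.1}, {"jaw": 0, "tx": 0, "ty": 0, "tz": 0, "wx": 0, "wy": 0, "wz": -0.1}, {"jaw": 0, "tx": 0, "ty": 0, "tz": 0, "wx": 0, "wy": 0, "wz": -0.1}, {"jaw": 0, "tx": 0, "ty": 0, "tz": 0, "wx": 0, "wy": 0, "wz": -0.1}]'

```text
t: 6.05
ee_pos: [0.4971, -0.05, 0.1725]
ee_rot: [-0.003, 0.668, 0.744, -0.005]
contact_force: [-18.1, -9.8, 2.5]
gripper_width: 0.0131
gripper_force: 62.0
```

```bash
python3 st.py c
```

```text
t 6.05 p [497.1 -50.  172.5] yaw 1.6775 q [ 0.39  0.35 -0.51  1.91  0.21  0.94 -0.11] F [-18.1  -9.8   2.5] T [-1.796  3.152  0.262] w 0.0131 gf 62.0
to go [-0.7 -1.3] -9.5 0.402
```

Call:
move_arm --steps '[{"jaw": 0, "tx": 0, "ty": 0, "tz": 0, "wx": 0, "wy": 0, "wz": -0.1}, {"jaw": 0, "tx": 0, "ty": 0, "tz": 0, "wx": 0, "wy": 0, "wz": 0}]'

```text
t: 6.25
ee_pos: [0.4973, -0.0501, 0.1725]
ee_rot: [-0.003, 0.705, 0.709, -0.005]
contact_force: [-17.2, -9.6, 2.6]
gripper_width: 0.013
gripper_force: 62.8
```

```bash
python3 st.py b
```

```text
t 6.25 p [497.3 -50.1 172.5] yaw 1.5776 q [ 0.37  0.35 -0.48  1.91  0.2   0.94 -0.2 ] F [-17.2  -9.6   2.6] T [-1.796  3.043 -0.265] w 0.013 gf 62.8
to go [ 42.6 125.9] -9.5 -0.408
```

Call:
move_arm --steps '[{"jaw": 0.6, "tx": 0, "ty": 0, "tz": 0, "wx": 0, "wy": 0, "wz": 0}, {"jaw": 0.6, "tx": 0, "ty": 0, "tz": 8, "wx": 0, "wy": 0, "wz": 0}, {"jaw": 0.6, "tx": 0, "ty": 0, "tz": 32, "wx": 0, "wy": 0, "wz": -0.1}, {"jaw": 0.6, "tx": 14, "ty": 42, "tz": 0, "wx": 0, "wy": 0, "wz": -0.1}, {"jaw": 0.6, "tx": 14, "ty": 42, "tz": 0, "wx": 0, "wy": 0, "wz": -0.1}, {"jaw": 0.6, "tx": 13, "ty": 41, "tz": 0, "wx": 0, "wy": 0, "wz": -0.1}, {"jaw": 0.6, "tx": 0, "ty": 0, "tz": 0, "wx": 0, "wy": 0, "wz": 0}]'

```text
t: 6.95
ee_pos: [0.5446, 0.0861, 0.2155]
ee_rot: [-0.001, 0.829, 0.56, 0.003]
contact_force: [-0.8, 0.1, 0.2]
gripper_width: 0.0512
gripper_force: 0.0
```

```bash
python3 st.py b;  python3 - <<'E'
from h import *
a=cams.grab_frame("wrist");cv2.imwrite("pics/w6.png",a)
E
```

```text
t 6.95 p [544.6  86.1 215.5] yaw 1.1876 q [ 0.09  0.37 -0.45  1.75  0.18  1.06 -0.81] F [-0.8  0.1  0.2] T [ 0.02  -0.027  0.009] w 0.0512 gf 0.0
to go [ -4.7 -10.3] -52.5 -0.018
```

View pics/w6.png

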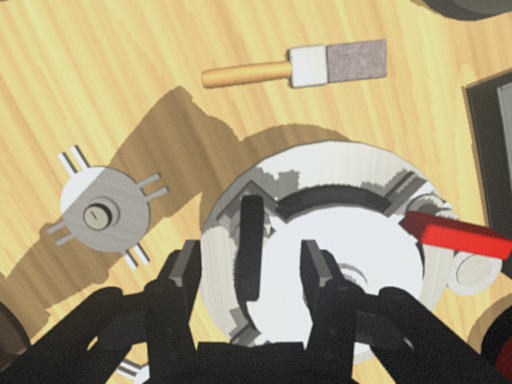

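Bar b runs (255,195)-(250,300), so it leans about 0.04 rad clockwise. I'll correct for that and grip.

Call:
move_arm --steps '[{"jaw": 0.6, "tx": -4, "ty": -10, "tz": -21, "wx": 0, "wy": 0, "wz": -0.035}, {"jaw": 0.4, "tx": 0, "ty": 0, "tz": -20, "wx": 0, "wy": 0, "wz": 0}, {"jaw": 0, "tx": 0, "ty": 0, "tz": 0, "wx": 0, "wy": 0, "wz": 0}, {"jaw": 0, "tx": 0, "ty": 0, "tz": 0, "wx": 0, "wy": 0, "wz": 0}, {"jaw": 0, "tx": 0, "ty": 0, "tz": 0, "wx": 0, "wy": 0, "wz": 0}]'

```text
t: 7.5
ee_pos: [0.5364, 0.0669, 0.1725]
ee_rot: [-0.001, 0.84, 0.543, -0.002]
contact_force: [-8.7, 0.6, -5.2]
gripper_width: 0.0131
gripper_force: 65.2
```

```bash
python3 st.py b
```

```text
t 7.5 p [536.4  66.9 172.5] yaw 1.1474 q [ 0.1   0.4  -0.43  1.82  0.2   0.97 -0.84] F [-8.7  0.6 -5.2] T [0.03  1.517 0.098] w 0.0131 gf 65.2
to go [3.5 8.9] -9.5 0.023
```

Call:
move_arm --steps '[{"jaw": 0, "tx": 0, "ty": 0, "tz": 0, "wx": 0, "wy": 0, "wz": -0.1}, {"jaw": 0, "tx": 0, "ty": 0, "tz": 0, "wx": 0, "wy": 0, "wz": -0.1}, {"jaw": 0, "tx": 0, "ty": 0, "tz": 0, "wx": 0, "wy": 0, "wz": -0.1}, {"jaw": 0, "tx": 0, "ty": 0, "tz": 0, "wx": 0, "wy": 0, "wz": -0.1}]'

```text
t: 7.9
ee_pos: [0.5336, 0.0688, 0.1725]
ee_rot: [-0.002, 0.931, 0.364, -0.004]
contact_force: [-21.5, 6.0, 3.4]
gripper_width: 0.0127
gripper_force: 67.4
```

```bash
python3 st.py b
```

```text
t 7.9 p [533.6  68.8 172.5] yaw 0.7458 q [ 0.03  0.39 -0.34  1.83  0.15  0.96 -1.2 ] F [-21.5   6.    3.4] T [1.163 4.218 0.419] w 0.0127 gf 67.4
to go [6.3 7. ] -9.5 0.424
```

Call:
move_arm --steps '[{"jaw": 0, "tx": 0, "ty": 0, "tz": 0, "wx": 0, "wy": 0, "wz": -0.1}, {"jaw": 0, "tx": 0, "ty": 0, "tz": 0, "wx": 0, "wy": 0, "wz": 0}]'

```text
t: 8.1
ee_pos: [0.533, 0.0695, 0.1725]
ee_rot: [-0.002, 0.948, 0.318, -0.005]
contact_force: [-21.4, 6.9, 5.0]
gripper_width: 0.0132
gripper_force: 67.3
```

```bash
python3 st.py d
```

```text
t 8.1 p [533.   69.5 172.5] yaw 0.6468 q [ 0.01  0.38 -0.32  1.83  0.14  0.96 -1.29] F [-21.4   6.9   5. ] T [ 1.209  4.263 -0.075] w 0.0132 gf 67.3
to go [  90.5 -164.3] -9.5 -0.187
```

Call:
move_arm --steps '[{"jaw": 0.6, "tx": 0, "ty": 0, "tz": 0, "wx": 0, "wy": 0, "wz": 0}, {"jaw": 0.6, "tx": 0, "ty": 0, "tz": 8, "wx": 0, "wy": 0, "wz": 0}, {"jaw": 0.6, "tx": 0, "ty": 0, "tz": 32, "wx": 0, "wy": 0, "wz": -0.04}, {"jaw": 0.6, "tx": 22, "ty": -41, "tz": 0, "wx": 0, "wy": 0, "wz": -0.05}, {"jaw": 0.6, "tx": 22, "ty": -41, "tz": 0, "wx": 0, "wy": 0, "wz": -0.05}, {"jaw": 0.6, "tx": 22, "ty": -41, "tz": 0, "wx": 0, "wy": 0, "wz": -0.04}, {"jaw": 0.6, "tx": 22, "ty": -41, "tz": 0, "wx": 0, "wy": 0, "wz": 0}, {"jaw": 0.6, "tx": 0, "ty": 0, "tz": 0, "wx": 0, "wy": 0, "wz": 0}, {"jaw": 0.6, "tx": 0, "ty": 0, "tz": 0, "wx": 0, "wy": 0, "wz": 0}]'

```text
t: 9.0
ee_pos: [0.628, -0.0989, 0.2139]
ee_rot: [0.0, 0.973, 0.229, 0.001]
contact_force: [-0.5, 0.1, 0.0]
gripper_width: 0.0509
gripper_force: 0.0
```

```bash
python3 st.py d;  python3 - <<'E'
from h import *
a=cams.grab_frame("wrist");cv2.imwrite("pics/w7.png",a)
E
```

```text
t 9.0 p [628.  -98.9 213.9] yaw 0.4629 q [ 0.21  0.48 -0.21  1.55  0.11  1.12 -1.13] F [-0.5  0.1  0. ] T [ 0.076  0.013 -0.01 ] w 0.0509 gf 0.0
to go [-4.5  4.1] -50.9 -0.003
```

View pics/w7.png

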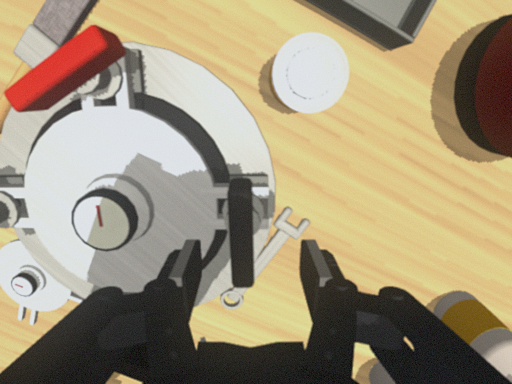

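Bar d is at column 240.5, about 5.5 mm left, and leans about 0.045 rad anticlockwise.

Call:
move_arm --steps '[{"jaw": 0.6, "tx": -3.5, "ty": 4.5, "tz": -21, "wx": 0, "wy": 0, "wz": 0.035}, {"jaw": 0.4, "tx": 0, "ty": 0, "tz": -20, "wx": 0, "wy": 0, "wz": 0}, {"jaw": 0, "tx": 0, "ty": 0, "tz": 0, "wx": 0, "wy": 0, "wz": 0}, {"jaw": 0, "tx": 0, "ty": 0, "tz": 0, "wx": 0, "wy": 0, "wz": 0}, {"jaw": 0, "tx": 0, "ty": 0, "tz": 0, "wx": 0, "wy": 0, "wz": 0}]'

```text
t: 9.55
ee_pos: [0.6248, -0.0946, 0.1727]
ee_rot: [0.002, 0.969, 0.247, 0.001]
contact_force: [5.9, -9.2, -7.2]
gripper_width: 0.0128
gripper_force: 69.2
```

```bash
python3 st.py d
```

```text
t 9.55 p [624.8 -94.6 172.7] yaw 0.4997 q [ 0.21  0.51 -0.22  1.62  0.13  1.03 -1.12] F [ 5.9 -9.2 -7.2] T [-1.581 -1.259 -0.044] w 0.0128 gf 69.2
to go [-1.3 -0.2] -9.7 -0.04
```

Call:
move_arm --steps '[{"jaw": 0, "tx": 0, "ty": 0, "tz": 0, "wx": 0, "wy": 0, "wz": -0.1}, {"jaw": 0, "tx": 0, "ty": 0, "tz": 0, "wx": 0, "wy": 0, "wz": -0.1}, {"jaw": 0, "tx": 0, "ty": 0, "tz": 0, "wx": 0, "wy": 0, "wz": -0.1}, {"jaw": 0, "tx": 0, "ty": 0, "tz": 0, "wx": 0, "wy": 0, "wz": -0.1}]'

```text
t: 9.95
ee_pos: [0.6249, -0.0948, 0.1727]
ee_rot: [0.002, 0.999, 0.048, 0.002]
contact_force: [6.6, -9.2, -8.0]
gripper_width: 0.0128
gripper_force: 68.9
```

```bash
python3 st.py d
```

```text
t 9.95 p [624.9 -94.8 172.7] yaw 0.0961 q [ 0.15  0.5  -0.12  1.62  0.07  1.02 -1.47] F [ 6.6 -9.2 -8. ] T [-1.748 -1.539  0.298] w 0.0128 gf 68.9
to go [-1.4 -0. ] -9.7 0.364
```

Call:
move_arm --steps '[{"jaw": 0, "tx": 0, "ty": 0, "tz": 0, "wx": 0, "wy": 0, "wz": -0.1}, {"jaw": 0, "tx": 0, "ty": 0, "tz": 0, "wx": 0, "wy": 0, "wz": 0}]'

```text
t: 10.15
ee_pos: [0.6249, -0.0948, 0.1726]
ee_rot: [0.002, 1.0, -0.002, 0.002]
contact_force: [7.3, -9.8, -8.5]
gripper_width: 0.0126
gripper_force: 69.1
```

```bash
python3 st.py a
```

```text
t 10.15 p [624.9 -94.8 172.6] yaw -0.0037 q [ 0.13  0.5  -0.1   1.62  0.06  1.02 -1.56] F [ 7.3 -9.8 -8.5] T [-1.66  -1.515 -0.206] w 0.0126 gf 69.1
to go [ 42.1 127.1] -9.6 -0.078
```

Call:
move_arm --steps '[{"jaw": 0, "tx": -0.5, "ty": 1, "tz": -1, "wx": 0, "wy": 0, "wz": -0.05}, {"jaw": 0, "tx": 0, "ty": 0, "tz": 0, "wx": 0, "wy": 0, "wz": -0.05}]'

```text
t: 10.35
ee_pos: [0.6249, -0.0948, 0.1726]
ee_rot: [0.002, 0.999, -0.051, 0.003]
contact_force: [6.5, -12.1, -3.1]
gripper_width: 0.0132
gripper_force: 70.0
```

```bash
python3 st.py
```

```text
t 10.35 p [624.9 -94.8 172.6] yaw -0.1025 q [ 0.11  0.5  -0.07  1.63  0.05  1.02 -1.65] F [  6.5 -12.1  -3.1] T [-2.19  -1.27   0.263] w 0.0132 gf 70.0
```

Call:
move_arm --steps '[{"jaw": 0, "tx": 0, "ty": 0, "tz": 0, "wx": 0, "wy": 0, "wz": -0.05}, {"jaw": 0, "tx": 0, "ty": 0, "tz": 0, "wx": 0, "wy": 0, "wz": -0.05}]'

```text
t: 10.55
ee_pos: [0.625, -0.0948, 0.1726]
ee_rot: [0.002, 0.995, -0.101, 0.003]
contact_force: [6.8, -12.1, -3.1]
gripper_width: 0.013
gripper_force: 70.0
```

```bash
python3 st.py
```

```text
t 10.55 p [625.  -94.8 172.6] yaw -0.2026 q [ 0.1   0.49 -0.05  1.63  0.03  1.01 -1.74] F [  6.8 -12.1  -3.1] T [-2.318 -1.3    0.292] w 0.013 gf 70.0
```

Call:
move_arm --steps '[{"jaw": 0, "tx": 0, "ty": 0, "tz": 0, "wx": 0, "wy": 0, "wz": -0.05}, {"jaw": 0, "tx": 0, "ty": 0, "tz": 0, "wx": 0, "wy": 0, "wz": -0.05}]'

```text
t: 10.75
ee_pos: [0.6249, -0.0949, 0.1726]
ee_rot: [0.002, 0.989, -0.151, 0.003]
contact_force: [6.8, -12.6, -2.7]
gripper_width: 0.0128
gripper_force: 70.0
```

```bash
python3 st.py b
```

```text
t 10.75 p [624.9 -94.9 172.6] yaw -0.3027 q [ 0.08  0.49 -0.02  1.63  0.02  1.01 -1.82] F [  6.8 -12.6  -2.7] T [-2.37  -1.312  0.269] w 0.0128 gf 70.0
to go [-85.  170.7] -9.6 1.473
```

Call:
move_arm --steps '[{"jaw": 0.6, "tx": 0, "ty": 0, "tz": 0, "wx": 0, "wy": 0, "wz": 0}, {"jaw": 0.6, "tx": 0, "ty": 0, "tz": 8, "wx": 0, "wy": 0, "wz": 0}, {"jaw": 0.6, "tx": 0, "ty": 0, "tz": 32, "wx": 0, "wy": 0, "wz": 0.14}, {"jaw": 0.6, "tx": -21, "ty": 42, "tz": 0, "wx": 0, "wy": 0, "wz": 0.14}, {"jaw": 0.6, "tx": -21, "ty": 42, "tz": 0, "wx": 0, "wy": 0, "wz": 0.14}, {"jaw": 0.6, "tx": -21, "ty": 42, "tz": 0, "wx": 0, "wy": 0, "wz": 0.14}, {"jaw": 0.6, "tx": -20, "ty": 41, "tz": 0, "wx": 0, "wy": 0, "wz": 0.14}, {"jaw": 0.6, "tx": 0, "ty": 0, "tz": 0, "wx": 0, "wy": 0, "wz": 0.14}, {"jaw": 0.6, "tx": 0, "ty": 0, "tz": 0, "wx": 0, "wy": 0, "wz": 0.11}, {"jaw": 0.6, "tx": 0, "ty": 0, "tz": 0, "wx": 0, "wy": 0, "wz": 0}, {"jaw": 0.6, "tx": 0, "ty": 0, "tz": 0, "wx": 0, "wy": 0, "wz": 0}]'

```text
t: 11.85
ee_pos: [0.54, 0.076, 0.2114]
ee_rot: [-0.0, 0.948, 0.318, 0.0]
contact_force: [0.3, -0.4, 0.1]
gripper_width: 0.0515
gripper_force: 0.0
```

```bash
sed -i 's/^K=.*/K=dict(a=(.667,.0323,2.557),b=(.5399,.0758,.647),c=(.4964,-.0513,1.578),d=(.6235,-.0948,-.303))/;s/163-s/172.5-s/' st.py; python3 st.py b
```

```text
t 11.85 p [540.   76.  211.4] yaw 0.6482 q [-0.01  0.35 -0.29  1.78  0.11  1.04 -1.27] F [ 0.3 -0.4  0.1] T [ 0.007  0.031 -0.005] w 0.0515 gf 0.0
to go [-0.1 -0.2] -38.9 -0.001
```

Exactly on target. Next I'll grip b and turn it 0.3.

Call:
move_arm --steps '[{"jaw": 0.6, "tx": 0, "ty": 0, "tz": -20, "wx": 0, "wy": 0, "wz": 0}, {"jaw": 0.4, "tx": 0, "ty": 0, "tz": -19, "wx": 0, "wy": 0, "wz": 0}, {"jaw": 0, "tx": 0, "ty": 0, "tz": 0, "wx": 0, "wy": 0, "wz": 0}, {"jaw": 0, "tx": 0, "ty": 0, "tz": 0, "wx": 0, "wy": 0, "wz": 0}, {"jaw": 0, "tx": 0, "ty": 0, "tz": 0, "wx": 0, "wy": 0, "wz": 0}, {"jaw": 0, "tx": 0, "ty": 0, "tz": 0, "wx": 0, "wy": 0, "wz": -0.05}, {"jaw": 0, "tx": 0, "ty": 0, "tz": 0, "wx": 0, "wy": 0, "wz": -0.05}]' --force 60

```text
t: 12.55
ee_pos: [0.5388, 0.0745, 0.1705]
ee_rot: [0.0, 0.963, 0.271, -0.002]
contact_force: [1.8, -2.7, -21.7]
gripper_width: 0.0181
gripper_force: 59.2
```

```bash
python3 st.py
```

```text
t 12.55 p [538.8  74.5 170.5] yaw 0.548 q [-0.04  0.38 -0.27  1.83  0.12  0.95 -1.38] F [  1.8  -2.7 -21.7] T [-0.579 -0.437  0.294] w 0.0181 gf 59.2
```

Call:
move_arm --steps '[{"jaw": 0, "tx": 0, "ty": 0, "tz": 0, "wx": 0, "wy": 0, "wz": -0.05}, {"jaw": 0, "tx": 0, "ty": 0, "tz": 0, "wx": 0, "wy": 0, "wz": -0.05}]'

```text
t: 12.75
ee_pos: [0.5388, 0.0746, 0.1705]
ee_rot: [0.0, 0.975, 0.222, -0.002]
contact_force: [2.2, -2.0, -21.7]
gripper_width: 0.0183
gripper_force: 59.2
```

```bash
python3 st.py
```

```text
t 12.75 p [538.8  74.6 170.5] yaw 0.4479 q [-0.05  0.38 -0.24  1.83  0.11  0.95 -1.47] F [  2.2  -2.  -21.7] T [-0.484 -0.403  0.25 ] w 0.0183 gf 59.2
```

Call:
move_arm --steps '[{"jaw": 0, "tx": 0, "ty": 0, "tz": 0, "wx": 0, "wy": 0, "wz": -0.05}, {"jaw": 0, "tx": 0, "ty": 0, "tz": 0, "wx": 0, "wy": 0, "wz": -0.05}]'

```text
t: 12.95
ee_pos: [0.5387, 0.0747, 0.1705]
ee_rot: [0.0, 0.985, 0.173, -0.002]
contact_force: [0.6, -2.2, -22.0]
gripper_width: 0.018
gripper_force: 59.2
```

```bash
python3 st.py c
```

```text
t 12.95 p [538.7  74.7 170.5] yaw 0.3481 q [-0.07  0.38 -0.22  1.83  0.1   0.94 -1.56] F [  0.6  -2.2 -22. ] T [-0.446 -0.399  0.257] w 0.018 gf 59.2
to go [ -42.3 -126. ] 2.0 1.23
```

The 18 mm width means the tips were on the hub again (too low). I'll regrip b about 6 mm higher at the same yaw, which squares the bar to it.

Call:
move_arm --steps '[{"jaw": 0.4, "tx": 0, "ty": 0, "tz": 0, "wx": 0, "wy": 0, "wz": 0}, {"jaw": 0.4, "tx": 0, "ty": 0, "tz": 5, "wx": 0, "wy": 0, "wz": 0}, {"jaw": 0.4, "tx": 0, "ty": 0, "tz": 0, "wx": 0, "wy": 0, "wz": 0}]'

```text
t: 13.25
ee_pos: [0.5416, 0.0765, 0.179]
ee_rot: [-0.0, 0.985, 0.175, 0.002]
contact_force: [0.2, 0.9, 0.4]
gripper_width: 0.0339
gripper_force: 0.0
```

```bash
python3 st.py;python3 - <<'E'
from h import *
a=cams.grab_frame("wrist");cv2.imwrite("pics/w8.png",a)
g=a.max(2)
for v in range(190,300,10):
    r=np.where(g[v,215:290]<70)[0]+215; print(v,r.min() if len(r) else 0,r.max() if len(r) else 0,len(r))
E
```

```text
t 13.25 p [541.6  76.5 179. ] yaw 0.352 q [-0.07  0.37 -0.22  1.82  0.1   0.96 -1.55] F [0.2 0.9 0.4] T [-0.045  0.004 -0.003] w 0.0339 gf 0.0
190 266 281 3
200 238 262 25
210 237 263 27
220 236 279 36
230 236 265 30
240 215 287 34
250 215 289 45
260 215 289 41
270 215 289 37
280 215 289 34
290 239 289 30
```

Call:
move_arm --steps '[{"jaw": 0, "tx": 0, "ty": 0, "tz": 0, "wx": 0, "wy": 0, "wz": 0}, {"jaw": 0, "tx": 0, "ty": 0, "tz": 0, "wx": 0, "wy": 0, "wz": 0}, {"jaw": 0, "tx": 0, "ty": 0, "tz": 0, "wx": 0, "wy": 0, "wz": 0}]'

```text
t: 13.6
ee_pos: [0.5406, 0.0753, 0.1776]
ee_rot: [0.0, 0.985, 0.174, 0.001]
contact_force: [-0.8, -1.5, 6.5]
gripper_width: 0.0124
gripper_force: 58.8
```

```bash
python3 st.py c
```

```text
t 13.6 p [540.6  75.3 177.6] yaw 0.3506 q [-0.07  0.37 -0.22  1.82  0.1   0.95 -1.55] F [-0.8 -1.5  6.5] T [-0.252  0.173  0.034] w 0.0124 gf 58.8
to go [ -44.2 -126.6] -5.1 1.227
```

Call:
move_arm --steps '[{"jaw": 0.6, "tx": 0, "ty": 0, "tz": 0, "wx": 0, "wy": 0, "wz": 0}, {"jaw": 0.6, "tx": 0, "ty": 0, "tz": 5, "wx": 0, "wy": 0, "wz": 0}, {"jaw": 0.6, "tx": 0, "ty": 0, "tz": 30, "wx": 0, "wy": 0, "wz": 0.14}, {"jaw": 0.6, "tx": -14.5, "ty": -42, "tz": 0, "wx": 0, "wy": 0, "wz": 0.14}, {"jaw": 0.6, "tx": -15, "ty": -42, "tz": 0, "wx": 0, "wy": 0, "wz": 0.14}, {"jaw": 0.6, "tx": -15, "ty": -43, "tz": 0, "wx": 0, "wy": 0, "wz": 0.14}, {"jaw": 0.6, "tx": 0, "ty": 0, "tz": 0, "wx": 0, "wy": 0, "wz": 0.14}, {"jaw": 0.6, "tx": 0, "ty": 0, "tz": 0, "wx": 0, "wy": 0, "wz": 0.14}, {"jaw": 0.6, "tx": 0, "ty": 0, "tz": 0, "wx": 0, "wy": 0, "wz": 0.14}, {"jaw": 0.6, "tx": 0, "ty": 0, "tz": 0, "wx": 0, "wy": 0, "wz": 0.14}, {"jaw": 0.6, "tx": 0, "ty": 0, "tz": 0, "wx": 0, "wy": 0, "wz": 0.107}, {"jaw": 0.6, "tx": 0, "ty": 0, "tz": 0, "wx": 0, "wy": 0, "wz": 0}]'

```text
t: 14.8
ee_pos: [0.4959, -0.0504, 0.2118]
ee_rot: [-0.0, 0.705, 0.709, 0.0]
contact_force: [-0.3, 0.9, 0.2]
gripper_width: 0.0514
gripper_force: 0.0
```

```bash
sed -i 's/172.5-s/177-s/' st.py; python3 st.py c
```

```text
t 14.8 p [495.9 -50.4 211.8] yaw 1.5754 q [ 0.33  0.29 -0.42  1.87  0.14  1.01 -0.14] F [-0.3  0.9  0.2] T [ 0.043 -0.006 -0.04 ] w 0.0514 gf 0.0
to go [ 0.5 -0.9] -34.8 0.003
```

Call:
move_arm --steps '[{"jaw": 0.6, "tx": 0.5, "ty": -0.5, "tz": -18, "wx": 0, "wy": 0, "wz": 0}, {"jaw": 0.4, "tx": 0, "ty": 0, "tz": -17, "wx": 0, "wy": 0, "wz": 0}, {"jaw": 0, "tx": 0, "ty": 0, "tz": 0, "wx": 0, "wy": 0, "wz": 0}, {"jaw": 0, "tx": 0, "ty": 0, "tz": 0, "wx": 0, "wy": 0, "wz": 0}, {"jaw": 0, "tx": 0, "ty": 0, "tz": 0, "wx": 0, "wy": 0, "wz": 0}, {"jaw": 0, "tx": 0, "ty": 0, "tz": 0, "wx": 0, "wy": 0, "wz": -0.05}, {"jaw": 0, "tx": 0, "ty": 0, "tz": 0, "wx": 0, "wy": 0, "wz": -0.05}]' --force 60

```text
t: 15.5
ee_pos: [0.4971, -0.0508, 0.1766]
ee_rot: [0.0, 0.742, 0.671, 0.0]
contact_force: [6.9, -0.9, -16.1]
gripper_width: 0.0124
gripper_force: 62.2
```

```bash
python3 st.py
```

```text
t 15.5 p [497.1 -50.8 176.6] yaw 1.4709 q [ 0.31  0.32 -0.39  1.92  0.15  0.93 -0.26] F [  6.9  -0.9 -16.1] T [-0.031 -1.257  0.286] w 0.0124 gf 62.2
```

Call:
move_arm --steps '[{"jaw": 0, "tx": 0, "ty": 0, "tz": 0, "wx": 0, "wy": 0, "wz": -0.05}, {"jaw": 0, "tx": 0, "ty": 0, "tz": 0, "wx": 0, "wy": 0, "wz": -0.05}]'

```text
t: 15.7
ee_pos: [0.4973, -0.0508, 0.1766]
ee_rot: [0.0, 0.774, 0.633, 0.001]
contact_force: [8.7, -0.0, -15.8]
gripper_width: 0.0129
gripper_force: 62.1
```

```bash
python3 st.py
```

```text
t 15.7 p [497.3 -50.8 176.6] yaw 1.3708 q [ 0.29  0.32 -0.37  1.92  0.14  0.92 -0.35] F [  8.7  -0.  -15.8] T [-0.031 -1.347  0.342] w 0.0129 gf 62.1
```

Call:
move_arm --steps '[{"jaw": 0, "tx": 0, "ty": 0, "tz": 0, "wx": 0, "wy": 0, "wz": -0.05}, {"jaw": 0, "tx": 0, "ty": 0, "tz": 0, "wx": 0, "wy": 0, "wz": -0.05}]'

```text
t: 15.9
ee_pos: [0.4974, -0.0508, 0.1766]
ee_rot: [0.0, 0.805, 0.593, 0.001]
contact_force: [8.6, -0.7, -17.2]
gripper_width: 0.013
gripper_force: 62.1
```

```bash
python3 st.py a
```

```text
t 15.9 p [497.4 -50.8 176.6] yaw 1.2708 q [ 0.27  0.32 -0.35  1.92  0.13  0.92 -0.44] F [  8.6  -0.7 -17.2] T [ 0.007 -1.523  0.294] w 0.013 gf 62.1
to go [169.6  83.1] 0.4 1.286
```

Call:
move_arm --steps '[{"jaw": 0.6, "tx": 0, "ty": 0, "tz": 0, "wx": 0, "wy": 0, "wz": 0}, {"jaw": 0.6, "tx": 0, "ty": 0, "tz": 5, "wx": 0, "wy": 0, "wz": 0}, {"jaw": 0.6, "tx": 0, "ty": 0, "tz": 30, "wx": 0, "wy": 0, "wz": 0.14}, {"jaw": 0.6, "tx": 43, "ty": 20.5, "tz": 0, "wx": 0, "wy": 0, "wz": 0.14}, {"jaw": 0.6, "tx": 43, "ty": 20.5, "tz": 0, "wx": 0, "wy": 0, "wz": 0.14}, {"jaw": 0.6, "tx": 43, "ty": 21, "tz": 0, "wx": 0, "wy": 0, "wz": 0.14}, {"jaw": 0.6, "tx": 43, "ty": 21, "tz": 0, "wx": 0, "wy": 0, "wz": 0.14}, {"jaw": 0.6, "tx": 0, "ty": 0, "tz": 0, "wx": 0, "wy": 0, "wz": 0.145}, {"jaw": 0.6, "tx": 0, "ty": 0, "tz": 0, "wx": 0, "wy": 0, "wz": 0.145}, {"jaw": 0.6, "tx": 0, "ty": 0, "tz": 0, "wx": 0, "wy": 0, "wz": 0.145}, {"jaw": 0.6, "tx": 0, "ty": 0, "tz": 0, "wx": 0, "wy": 0, "wz": 0.145}, {"jaw": 0.6, "tx": 0, "ty": 0, "tz": 0, "wx": 0, "wy": 0, "wz": 0}]'

```text
t: 17.1
ee_pos: [0.6686, 0.0319, 0.2126]
ee_rot: [0.0, 0.289, 0.957, 0.0]
contact_force: [-0.8, 0.4, 0.1]
gripper_width: 0.0512
gripper_force: 0.0
```

```bash
python3 st.py a
```

```text
t 17.1 p [668.6  31.9 212.6] yaw 2.5558 q [ 0.25  0.6  -0.61  1.44  0.35  1.21  0.58] F [-0.8  0.4  0.1] T [ 0.012  0.008 -0.007] w 0.0512 gf 0.0
to go [-1.6  0.4] -35.6 0.001
```

Call:
move_arm --steps '[{"jaw": 0.6, "tx": -1, "ty": 0.5, "tz": -18, "wx": 0, "wy": 0, "wz": 0}, {"jaw": 0.4, "tx": 0, "ty": 0, "tz": -17, "wx": 0, "wy": 0, "wz": 0}, {"jaw": 0, "tx": 0, "ty": 0, "tz": 0, "wx": 0, "wy": 0, "wz": 0}, {"jaw": 0, "tx": 0, "ty": 0, "tz": 0, "wx": 0, "wy": 0, "wz": 0}, {"jaw": 0, "tx": 0, "ty": 0, "tz": 0, "wx": 0, "wy": 0, "wz": 0}, {"jaw": 0, "tx": 0, "ty": 0, "tz": 0, "wx": 0, "wy": 0, "wz": -0.05}, {"jaw": 0, "tx": 0, "ty": 0, "tz": 0, "wx": 0, "wy": 0, "wz": -0.05}]' --force 60

```text
t: 17.8
ee_pos: [0.6671, 0.0325, 0.1769]
ee_rot: [-0.0, 0.338, 0.941, -0.0]
contact_force: [-2.1, -0.4, -5.8]
gripper_width: 0.0127
gripper_force: 61.8
```

```bash
python3 st.py
```

```text
t 17.8 p [667.1  32.5 176.9] yaw 2.4514 q [ 0.23  0.62 -0.58  1.49  0.36  1.14  0.47] F [-2.1 -0.4 -5.8] T [-0.163  0.248  0.214] w 0.0127 gf 61.8
```

Call:
move_arm --steps '[{"jaw": 0, "tx": 0, "ty": 0, "tz": 0, "wx": 0, "wy": 0, "wz": -0.05}, {"jaw": 0, "tx": 0, "ty": 0, "tz": 0, "wx": 0, "wy": 0, "wz": -0.05}]'

```text
t: 18.0
ee_pos: [0.6671, 0.0325, 0.1769]
ee_rot: [-0.0, 0.385, 0.923, -0.0]
contact_force: [-1.6, -0.7, -6.0]
gripper_width: 0.013
gripper_force: 61.7
```

```bash
python3 st.py
```

```text
t 18.0 p [667.1  32.5 176.9] yaw 2.3514 q [ 0.21  0.61 -0.55  1.49  0.34  1.14  0.38] F [-1.6 -0.7 -6. ] T [-0.18   0.184  0.233] w 0.013 gf 61.7
```

Call:
move_arm --steps '[{"jaw": 0, "tx": 0, "ty": 0, "tz": 0, "wx": 0, "wy": 0, "wz": -0.05}, {"jaw": 0, "tx": 0, "ty": 0, "tz": 0, "wx": 0, "wy": 0, "wz": -0.05}]'

```text
t: 18.2
ee_pos: [0.6671, 0.0325, 0.1768]
ee_rot: [-0.0, 0.431, 0.903, -0.0]
contact_force: [-1.9, -0.7, -6.0]
gripper_width: 0.0127
gripper_force: 61.8
```

```bash
python3 st.py
```

```text
t 18.2 p [667.1  32.5 176.8] yaw 2.2514 q [ 0.2   0.61 -0.53  1.49  0.32  1.13  0.29] F [-1.9 -0.7 -6. ] T [-0.143  0.227  0.242] w 0.0127 gf 61.8
```

Call:
move_arm --steps '[{"jaw": 0, "tx": 0, "ty": 0, "tz": 0, "wx": 0, "wy": 0, "wz": -0.05}, {"jaw": 0, "tx": 0, "ty": 0, "tz": 0, "wx": 0, "wy": 0, "wz": -0.05}]'

```text
t: 18.4
ee_pos: [0.6671, 0.0325, 0.1769]
ee_rot: [-0.0, 0.475, 0.88, -0.0]
contact_force: [-0.1, -0.4, -6.1]
gripper_width: 0.0131
gripper_force: 61.8
```

```bash
python3 st.py
```

```text
t 18.4 p [667.1  32.5 176.9] yaw 2.1515 q [ 0.19  0.6  -0.51  1.49  0.31  1.13  0.2 ] F [-0.1 -0.4 -6.1] T [-0.166  0.233  0.337] w 0.0131 gf 61.8
```

Call:
move_arm --steps '[{"jaw": 0, "tx": 0, "ty": 0, "tz": 0, "wx": 0, "wy": 0, "wz": -0.05}, {"jaw": 0, "tx": 0, "ty": 0, "tz": 0, "wx": 0, "wy": 0, "wz": -0.05}]'

```text
t: 18.6
ee_pos: [0.6672, 0.0326, 0.1769]
ee_rot: [-0.0, 0.518, 0.855, -0.0]
contact_force: [-1.2, -1.1, -6.6]
gripper_width: 0.0125
gripper_force: 61.8
```

```bash
sed -i 's/^K=.*/K=dict(a=(.667,.0323,2.051),b=(.5399,.0758,.351),c=(.4968,-.0508,1.271),d=(.6239,-.0948,-.303))/' st.py; python3 st.py c
```

```text
t 18.6 p [667.2  32.6 176.9] yaw 2.0516 q [ 0.17  0.6  -0.48  1.49  0.29  1.12  0.11] F [-1.2 -1.1 -6.6] T [-0.143  0.214  0.431] w 0.0125 gf 61.8
to go [-170.4  -83.4] 0.1 -0.781
```

Knob a reached its stop: torque rose 0.09 per 0.1 rad, so it's at roughly 35 N. On to c.

Call:
move_arm --steps '[{"jaw": 0.6, "tx": 0, "ty": 0, "tz": 0, "wx": 0, "wy": 0, "wz": 0}, {"jaw": 0.6, "tx": 0, "ty": 0, "tz": 5, "wx": 0, "wy": 0, "wz": 0}, {"jaw": 0.6, "tx": 0, "ty": 0, "tz": 30, "wx": 0, "wy": 0, "wz": -0.13}, {"jaw": 0.6, "tx": -43, "ty": -21, "tz": 0, "wx": 0, "wy": 0, "wz": -0.13}, {"jaw": 0.6, "tx": -43, "ty": -21, "tz": 0, "wx": 0, "wy": 0, "wz": -0.13}, {"jaw": 0.6, "tx": -43, "ty": -21, "tz": 0, "wx": 0, "wy": 0, "wz": -0.13}, {"jaw": 0.6, "tx": -41.5, "ty": -20.5, "tz": 0, "wx": 0, "wy": 0, "wz": -0.13}, {"jaw": 0.6, "tx": 0, "ty": 0, "tz": 0, "wx": 0, "wy": 0, "wz": -0.13}, {"jaw": 0.6, "tx": 0, "ty": 0, "tz": 0, "wx": 0, "wy": 0, "wz": 0}, {"jaw": 0.6, "tx": 0, "ty": 0, "tz": 0, "wx": 0, "wy": 0, "wz": 0}]'

```text
t: 19.6
ee_pos: [0.4983, -0.0502, 0.2128]
ee_rot: [0.001, 0.802, 0.597, 0.001]
contact_force: [0.0, 0.3, 0.2]
gripper_width: 0.0513
gripper_force: 0.0
```

```bash
python3 st.py c
```

```text
t 19.6 p [498.3 -50.2 212.8] yaw 1.279 q [ 0.28  0.28 -0.36  1.87  0.11  1.01 -0.42] F [0.  0.3 0.2] T [-0.019 -0.035 -0.032] w 0.0513 gf 0.0
to go [-1.5 -0.6] -35.8 -0.008
```

Call:
move_arm --steps '[{"jaw": 0.6, "tx": -1.5, "ty": -0.5, "tz": -18, "wx": 0, "wy": 0, "wz": -0.008}, {"jaw": 0.4, "tx": 0, "ty": 0, "tz": -17, "wx": 0, "wy": 0, "wz": 0}, {"jaw": 0, "tx": 0, "ty": 0, "tz": 0, "wx": 0, "wy": 0, "wz": 0}, {"jaw": 0, "tx": 0, "ty": 0, "tz": 0, "wx": 0, "wy": 0, "wz": 0}, {"jaw": 0, "tx": 0, "ty": 0, "tz": 0, "wx": 0, "wy": 0, "wz": 0}, {"jaw": 0, "tx": 0, "ty": 0, "tz": 0, "wx": 0, "wy": 0, "wz": -0.05}, {"jaw": 0, "tx": 0, "ty": 0, "tz": 0, "wx": 0, "wy": 0, "wz": -0.05}]' --force 60

```text
t: 20.3
ee_pos: [0.4975, -0.0511, 0.1766]
ee_rot: [0.0, 0.834, 0.551, 0.001]
contact_force: [9.7, -0.8, -18.3]
gripper_width: 0.0128
gripper_force: 62.3
```

```bash
python3 st.py
```

```text
t 20.3 p [497.5 -51.1 176.6] yaw 1.1672 q [ 0.26  0.32 -0.33  1.92  0.13  0.92 -0.54] F [  9.7  -0.8 -18.3] T [-0.183 -1.744  0.359] w 0.0128 gf 62.3
```

Call:
move_arm --steps '[{"jaw": 0, "tx": 0, "ty": 0, "tz": 0, "wx": 0, "wy": 0, "wz": -0.05}]'

```text
t: 20.4
ee_pos: [0.4975, -0.0511, 0.1766]
ee_rot: [0.001, 0.848, 0.53, 0.001]
contact_force: [10.1, -1.3, -18.5]
gripper_width: 0.013
gripper_force: 62.3
```

```bash
python3 st.py
```

```text
t 20.4 p [497.5 -51.1 176.6] yaw 1.1172 q [ 0.25  0.31 -0.32  1.92  0.12  0.92 -0.58] F [ 10.1  -1.3 -18.5] T [-0.162 -1.862  0.43 ] w 0.013 gf 62.3
```

Call:
move_arm --steps '[{"jaw": 0, "tx": 0, "ty": 0, "tz": 0, "wx": 0, "wy": 0, "wz": -0.05}]'

```text
t: 20.5
ee_pos: [0.4976, -0.0511, 0.1766]
ee_rot: [0.001, 0.861, 0.509, 0.001]
contact_force: [9.6, -1.0, -19.4]
gripper_width: 0.0127
gripper_force: 62.3
```

```bash
python3 st.py
```

```text
t 20.5 p [497.6 -51.1 176.6] yaw 1.0673 q [ 0.24  0.31 -0.31  1.92  0.12  0.92 -0.63] F [  9.6  -1.  -19.4] T [-0.228 -1.849  0.462] w 0.0127 gf 62.3
```

c has seated too, at about 27–38 N. Next is b.

Call:
move_arm --steps '[{"jaw": 0.6, "tx": 0, "ty": 0, "tz": 0, "wx": 0, "wy": 0, "wz": 0}, {"jaw": 0.6, "tx": 0, "ty": 0, "tz": 5, "wx": 0, "wy": 0, "wz": 0}, {"jaw": 0.6, "tx": 0, "ty": 0, "tz": 28, "wx": 0, "wy": 0, "wz": -0.12}, {"jaw": 0.6, "tx": 15, "ty": 42, "tz": 0, "wx": 0, "wy": 0, "wz": -0.12}, {"jaw": 0.6, "tx": 15, "ty": 42, "tz": 0, "wx": 0, "wy": 0, "wz": -0.12}, {"jaw": 0.6, "tx": 15, "ty": 42.5, "tz": 0, "wx": 0, "wy": 0, "wz": -0.12}, {"jaw": 0.6, "tx": 0, "ty": 0, "tz": 0, "wx": 0, "wy": 0, "wz": -0.12}, {"jaw": 0.6, "tx": 0, "ty": 0, "tz": 0, "wx": 0, "wy": 0, "wz": -0.116}, {"jaw": 0.6, "tx": 0, "ty": 0, "tz": 0, "wx": 0, "wy": 0, "wz": 0}, {"jaw": 0.6, "tx": 0, "ty": 0, "tz": 0, "wx": 0, "wy": 0, "wz": 0}]'

```text
t: 21.5
ee_pos: [0.5407, 0.0753, 0.2104]
ee_rot: [0.0, 0.984, 0.176, 0.0]
contact_force: [-0.5, -0.4, -0.3]
gripper_width: 0.0512
gripper_force: 0.0
```

```bash
python3 st.py b
```

```text
t 21.5 p [540.7  75.3 210.4] yaw 0.3543 q [-0.07  0.34 -0.22  1.78  0.08  1.03 -1.54] F [-0.5 -0.4 -0.3] T [ 0.005 -0.022  0.025] w 0.0512 gf 0.0
to go [-0.8  0.5] -33.4 -0.003
```

Call:
move_arm --steps '[{"jaw": 0.6, "tx": -0.5, "ty": 0, "tz": -17, "wx": 0, "wy": 0, "wz": -0.003}, {"jaw": 0.4, "tx": 0, "ty": 0, "tz": -16, "wx": 0, "wy": 0, "wz": 0}, {"jaw": 0, "tx": 0, "ty": 0, "tz": 0, "wx": 0, "wy": 0, "wz": 0}, {"jaw": 0, "tx": 0, "ty": 0, "tz": 0, "wx": 0, "wy": 0, "wz": 0}, {"jaw": 0, "tx": 0, "ty": 0, "tz": 0, "wx": 0, "wy": 0, "wz": 0}, {"jaw": 0, "tx": 0, "ty": 0, "tz": 0, "wx": 0, "wy": 0, "wz": -0.05}]' --force 60

```text
t: 22.1
ee_pos: [0.5395, 0.0749, 0.1767]
ee_rot: [0.0, 0.989, 0.148, -0.001]
contact_force: [-1.7, -1.1, -6.6]
gripper_width: 0.0126
gripper_force: 61.0
```

```bash
python3 st.py
```

```text
t 22.1 p [539.5  74.9 176.7] yaw 0.2976 q [-0.08  0.37 -0.21  1.83  0.09  0.95 -1.6 ] F [-1.7 -1.1 -6.6] T [-0.102  0.332  0.264] w 0.0126 gf 61.0
```

Call:
move_arm --steps '[{"jaw": 0, "tx": 0, "ty": 0, "tz": 0, "wx": 0, "wy": 0, "wz": -0.05}]'

```text
t: 22.2
ee_pos: [0.5395, 0.0749, 0.1768]
ee_rot: [0.0, 0.992, 0.123, -0.0]
contact_force: [-1.1, -0.6, -6.1]
gripper_width: 0.0127
gripper_force: 61.0
```

```bash
python3 st.py
```

```text
t 22.2 p [539.5  74.9 176.8] yaw 0.2459 q [-0.09  0.37 -0.19  1.83  0.09  0.95 -1.64] F [-1.1 -0.6 -6.1] T [-0.087  0.279  0.25 ] w 0.0127 gf 61.0
```

Call:
move_arm --steps '[{"jaw": 0, "tx": 0, "ty": 0, "tz": 0, "wx": 0, "wy": 0, "wz": -0.05}]'

```text
t: 22.3
ee_pos: [0.5395, 0.0749, 0.1767]
ee_rot: [0.0, 0.995, 0.098, -0.0]
contact_force: [-0.9, -0.1, -5.7]
gripper_width: 0.0129
gripper_force: 61.0
```

```bash
python3 st.py
```

```text
t 22.3 p [539.5  74.9 176.7] yaw 0.196 q [-0.1   0.37 -0.18  1.83  0.08  0.95 -1.69] F [-0.9 -0.1 -5.7] T [-0.1    0.308  0.221] w 0.0129 gf 61.0
```

Call:
move_arm --steps '[{"jaw": 0, "tx": 0, "ty": 0, "tz": 0, "wx": 0, "wy": 0, "wz": -0.05}]'

```text
t: 22.4
ee_pos: [0.5394, 0.075, 0.1767]
ee_rot: [0.0, 0.997, 0.073, -0.0]
contact_force: [-0.8, 0.5, -6.0]
gripper_width: 0.0127
gripper_force: 61.0
```

```bash
python3 st.py
```

```text
t 22.4 p [539.4  75.  176.7] yaw 0.146 q [-0.11  0.37 -0.17  1.83  0.08  0.95 -1.74] F [-0.8  0.5 -6. ] T [-0.168  0.292  0.321] w 0.0127 gf 61.0
```

Call:
move_arm --steps '[{"jaw": 0, "tx": 0, "ty": 0, "tz": 0, "wx": 0, "wy": 0, "wz": -0.05}]'

```text
t: 22.5
ee_pos: [0.5394, 0.0749, 0.1767]
ee_rot: [0.0, 0.999, 0.048, -0.0]
contact_force: [-2.0, -0.5, -6.5]
gripper_width: 0.0127
gripper_force: 61.1
```

```bash
python3 st.py
```

```text
t 22.5 p [539.4  74.9 176.7] yaw 0.096 q [-0.11  0.37 -0.16  1.83  0.07  0.95 -1.78] F [-2.  -0.5 -6.5] T [-0.152  0.242  0.362] w 0.0127 gf 61.1
```

Call:
move_arm --steps '[{"jaw": 0, "tx": 0, "ty": 0, "tz": 0, "wx": 0, "wy": 0, "wz": -0.05}]'

```text
t: 22.6
ee_pos: [0.5394, 0.075, 0.1768]
ee_rot: [0.0, 1.0, 0.023, -0.0]
contact_force: [-0.9, -0.1, -5.6]
gripper_width: 0.0129
gripper_force: 61.1
```

```bash
python3 st.py
```

```text
t 22.6 p [539.4  75.  176.8] yaw 0.0463 q [-0.12  0.37 -0.15  1.83  0.07  0.95 -1.83] F [-0.9 -0.1 -5.6] T [-0.121  0.317  0.373] w 0.0129 gf 61.1
```

b has seated at about 26 N. Last is d.

Call:
move_arm --steps '[{"jaw": 0.6, "tx": 0, "ty": 0, "tz": 0, "wx": 0, "wy": 0, "wz": 0}, {"jaw": 0.6, "tx": 0, "ty": 0, "tz": 5, "wx": 0, "wy": 0, "wz": 0}, {"jaw": 0.6, "tx": 0, "ty": 0, "tz": 28, "wx": 0, "wy": 0, "wz": -0.09}, {"jaw": 0.6, "tx": 21, "ty": -42.5, "tz": 0, "wx": 0, "wy": 0, "wz": -0.09}, {"jaw": 0.6, "tx": 21, "ty": -42.5, "tz": 0, "wx": 0, "wy": 0, "wz": -0.09}, {"jaw": 0.6, "tx": 21, "ty": -42.5, "tz": 0, "wx": 0, "wy": 0, "wz": -0.08}, {"jaw": 0.6, "tx": 21, "ty": -42.5, "tz": 0, "wx": 0, "wy": 0, "wz": 0}, {"jaw": 0.6, "tx": 0, "ty": 0, "tz": 0, "wx": 0, "wy": 0, "wz": 0}, {"jaw": 0.6, "tx": 0, "ty": 0, "tz": 0, "wx": 0, "wy": 0, "wz": 0}]'

```text
t: 23.5
ee_pos: [0.6246, -0.0964, 0.2103]
ee_rot: [-0.0, 0.988, -0.152, 0.001]
contact_force: [-0.2, 0.5, -0.5]
gripper_width: 0.0509
gripper_force: 0.0
```

```bash
python3 st.py d
```

```text
t 23.5 p [624.6 -96.4 210.3] yaw -0.3046 q [ 0.08  0.46 -0.01  1.58  0.    1.1  -1.81] F [-0.2  0.5 -0.5] T [ 0.088 -0.01  -0.012] w 0.0509 gf 0.0
to go [-0.7  1.6] -33.3 0.002
```

Call:
move_arm --steps '[{"jaw": 0.6, "tx": -0.5, "ty": 1.5, "tz": -17, "wx": 0, "wy": 0, "wz": 0}, {"jaw": 0.4, "tx": 0, "ty": 0, "tz": -16, "wx": 0, "wy": 0, "wz": 0}, {"jaw": 0, "tx": 0, "ty": 0, "tz": 0, "wx": 0, "wy": 0, "wz": 0}, {"jaw": 0, "tx": 0, "ty": 0, "tz": 0, "wx": 0, "wy": 0, "wz": 0}, {"jaw": 0, "tx": 0, "ty": 0, "tz": 0, "wx": 0, "wy": 0, "wz": 0}, {"jaw": 0, "tx": 0, "ty": 0, "tz": 0, "wx": 0, "wy": 0, "wz": -0.05}]' --force 60

```text
t: 24.1
ee_pos: [0.6217, -0.0939, 0.1763]
ee_rot: [0.001, 0.984, -0.176, -0.002]
contact_force: [-3.1, -4.0, -7.8]
gripper_width: 0.0127
gripper_force: 59.8
```

```bash
python3 st.py
```

```text
t 24.1 p [621.7 -93.9 176.3] yaw -0.3529 q [ 0.06  0.49  0.    1.63  0.    1.03 -1.86] F [-3.1 -4.  -7.8] T [-0.595  0.579  0.236] w 0.0127 gf 59.8
```

Call:
move_arm --steps '[{"jaw": 0, "tx": 0, "ty": 0, "tz": 0, "wx": 0, "wy": 0, "wz": -0.05}]'

```text
t: 24.2
ee_pos: [0.6218, -0.0937, 0.1764]
ee_rot: [0.001, 0.98, -0.201, -0.001]
contact_force: [-3.4, -3.3, -8.6]
gripper_width: 0.0127
gripper_force: 59.8
```

```bash
python3 st.py
```

```text
t 24.2 p [621.8 -93.7 176.4] yaw -0.4044 q [ 0.06  0.49  0.01  1.63 -0.01  1.03 -1.91] F [-3.4 -3.3 -8.6] T [-0.568  0.533  0.23 ] w 0.0127 gf 59.8
```

Call:
move_arm --steps '[{"jaw": 0, "tx": 0, "ty": 0, "tz": 0, "wx": 0, "wy": 0, "wz": -0.05}]'

```text
t: 24.3
ee_pos: [0.6219, -0.0936, 0.1764]
ee_rot: [0.001, 0.974, -0.225, -0.001]
contact_force: [-2.4, -3.7, -9.0]
gripper_width: 0.0126
gripper_force: 59.8
```

```bash
python3 st.py
```

```text
t 24.3 p [621.9 -93.6 176.4] yaw -0.4543 q [ 0.05  0.49  0.02  1.63 -0.01  1.03 -1.95] F [-2.4 -3.7 -9. ] T [-0.512  0.53   0.372] w 0.0126 gf 59.8
```

Call:
move_arm --steps '[{"jaw": 0, "tx": 0, "ty": 0, "tz": 0, "wx": 0, "wy": 0, "wz": -0.05}]'

```text
t: 24.4
ee_pos: [0.6219, -0.0935, 0.1764]
ee_rot: [0.001, 0.968, -0.249, -0.001]
contact_force: [-2.6, -3.4, -7.9]
gripper_width: 0.0127
gripper_force: 59.8
```

```bash
python3 st.py
```

```text
t 24.4 p [621.9 -93.5 176.4] yaw -0.504 q [ 0.04  0.49  0.04  1.63 -0.02  1.03 -1.99] F [-2.6 -3.4 -7.9] T [-0.452  0.435  0.357] w 0.0127 gf 59.8
```

Call:
move_arm --steps '[{"jaw": 0, "tx": 0, "ty": 0, "tz": 0, "wx": 0, "wy": 0, "wz": -0.03}]'

```text
t: 24.5
ee_pos: [0.622, -0.0934, 0.1763]
ee_rot: [0.001, 0.965, -0.264, -0.001]
contact_force: [-3.8, -3.0, -8.9]
gripper_width: 0.0128
gripper_force: 60.0
```

```bash
python3 st.py
```

```text
t 24.5 p [622.  -93.4 176.3] yaw -0.5338 q [ 0.03  0.49  0.04  1.63 -0.02  1.03 -2.02] F [-3.8 -3.  -8.9] T [-0.466  0.785  0.419] w 0.0128 gf 60.0
```

d has seated at about 30–35 N. b and d may have relaxed the first pair, so I'll recheck a and c.

Call:
move_arm --steps '[{"jaw": 0.6, "tx": 0, "ty": 0, "tz": 0, "wx": 0, "wy": 0, "wz": 0}, {"jaw": 0.6, "tx": 0, "ty": 0, "tz": 5, "wx": 0, "wy": 0, "wz": 0}, {"jaw": 0.6, "tx": 0, "ty": 0, "tz": 32, "wx": 0, "wy": 0, "wz": 0.145}, {"jaw": 0.6, "tx": 14.5, "ty": 41.5, "tz": 0, "wx": 0, "wy": 0, "wz": 0.145}, {"jaw": 0.6, "tx": 14.5, "ty": 41.5, "tz": 0, "wx": 0, "wy": 0, "wz": 0.145}, {"jaw": 0.6, "tx": 15, "ty": 41.5, "tz": 0, "wx": 0, "wy": 0, "wz": 0.145}, {"jaw": 0.6, "tx": 0, "ty": 0, "tz": 0, "wx": 0, "wy": 0, "wz": 0.145}, {"jaw": 0.6, "tx": 0, "ty": 0, "tz": 0, "wx": 0, "wy": 0, "wz": 0.145}, {"jaw": 0.6, "tx": 0, "ty": 0, "tz": 0, "wx": 0, "wy": 0, "wz": 0.145}, {"jaw": 0.6, "tx": 0, "ty": 0, "tz": 0, "wx": 0, "wy": 0, "wz": 0.145}, {"jaw": 0.6, "tx": 0, "ty": 0, "tz": 0, "wx": 0, "wy": 0, "wz": 0.145}, {"jaw": 0.6, "tx": 0, "ty": 0, "tz": 0, "wx": 0, "wy": 0, "wz": 0.145}]'

```text
t: 25.7
ee_pos: [0.6685, 0.0319, 0.2155]
ee_rot: [0.0, 0.895, 0.446, 0.002]
contact_force: [0.8, -0.6, -0.2]
gripper_width: 0.051
gripper_force: 0.0
```

Call:
move_arm --steps '[{"jaw": 0.6, "tx": 0, "ty": 0, "tz": 0, "wx": 0, "wy": 0, "wz": 0.145}, {"jaw": 0.6, "tx": 0, "ty": 0, "tz": 0, "wx": 0, "wy": 0, "wz": 0.145}, {"jaw": 0.6, "tx": 0, "ty": 0, "tz": 0, "wx": 0, "wy": 0, "wz": 0.145}, {"jaw": 0.6, "tx": 0, "ty": 0, "tz": 0, "wx": 0, "wy": 0, "wz": 0.145}, {"jaw": 0.6, "tx": 0, "ty": 0, "tz": 0, "wx": 0, "wy": 0, "wz": 0.145}, {"jaw": 0.6, "tx": 0, "ty": 0, "tz": 0, "wx": 0, "wy": 0, "wz": 0.145}, {"jaw": 0.6, "tx": 0, "ty": 0, "tz": 0, "wx": 0, "wy": 0, "wz": 0.145}, {"jaw": 0.6, "tx": 0, "ty": 0, "tz": 0, "wx": 0, "wy": 0, "wz": 0.12}, {"jaw": 0.6, "tx": 0, "ty": 0, "tz": 0, "wx": 0, "wy": 0, "wz": 0}, {"jaw": 0.6, "tx": 0, "ty": 0, "tz": 0, "wx": 0, "wy": 0, "wz": 0}]'

```text
t: 26.7
ee_pos: [0.6681, 0.0314, 0.2147]
ee_rot: [0.001, 0.52, 0.854, 0.001]
contact_force: [0.2, -0.2, 0.0]
gripper_width: 0.0514
gripper_force: 0.0
```

```bash
sed -i 's/^K=.*/K=dict(a=(.667,.0324,2.051),b=(.5399,.0758,.046),c=(.4972,-.0508,1.067),d=(.6225,-.0945,-.534))/' st.py; python3 st.py a
```

```text
t 26.7 p [668.1  31.4 214.7] yaw 2.0485 q [ 0.23  0.59 -0.57  1.44  0.33  1.21  0.09] F [ 0.2 -0.2  0. ] T [ 0.004  0.01  -0.035] w 0.0514 gf 0.0
to go [-1.1  1. ] -37.7 0.003
```

Call:
move_arm --steps '[{"jaw": 0.6, "tx": -1, "ty": 1, "tz": -19, "wx": 0, "wy": 0, "wz": 0.003}, {"jaw": 0.4, "tx": 0, "ty": 0, "tz": -18, "wx": 0, "wy": 0, "wz": 0}, {"jaw": 0, "tx": 0, "ty": 0, "tz": 0, "wx": 0, "wy": 0, "wz": 0}, {"jaw": 0, "tx": 0, "ty": 0, "tz": 0, "wx": 0, "wy": 0, "wz": 0}, {"jaw": 0, "tx": 0, "ty": 0, "tz": 0, "wx": 0, "wy": 0, "wz": 0}, {"jaw": 0, "tx": 0, "ty": 0, "tz": 0, "wx": 0, "wy": 0, "wz": -0.03}]' --force 60

```text
t: 27.3
ee_pos: [0.667, 0.0326, 0.1766]
ee_rot: [0.0, 0.53, 0.848, 0.0]
contact_force: [5.0, 1.2, -11.7]
gripper_width: 0.0124
gripper_force: 62.7
```

```bash
python3 st.py
```

```text
t 27.3 p [667.   32.6 176.6] yaw 2.0241 q [ 0.22  0.61 -0.56  1.49  0.34  1.14  0.05] F [  5.    1.2 -11.7] T [ 0.296 -0.902  0.405] w 0.0124 gf 62.7
```

Call:
move_arm --steps '[{"jaw": 0, "tx": 0, "ty": 0, "tz": 0, "wx": 0, "wy": 0, "wz": -0.02}]'

```text
t: 27.4
ee_pos: [0.6669, 0.0326, 0.1766]
ee_rot: [0.0, 0.539, 0.842, 0.0]
contact_force: [5.7, 1.5, -12.4]
gripper_width: 0.0128
gripper_force: 62.7
```

```bash
python3 st.py c
```

```text
t 27.4 p [666.9  32.6 176.6] yaw 2.0033 q [ 0.21  0.61 -0.55  1.49  0.34  1.13  0.03] F [  5.7   1.5 -12.4] T [ 0.275 -0.896  0.399] w 0.0128 gf 62.7
to go [-169.7  -83.4] 0.4 -0.936
```

a is at about 32 N. On to c.

Call:
move_arm --steps '[{"jaw": 0.6, "tx": 0, "ty": 0, "tz": 0, "wx": 0, "wy": 0, "wz": 0}, {"jaw": 0.6, "tx": 0, "ty": 0, "tz": 5, "wx": 0, "wy": 0, "wz": 0}, {"jaw": 0.6, "tx": 0, "ty": 0, "tz": 30, "wx": 0, "wy": 0, "wz": -0.13}, {"jaw": 0.6, "tx": -42, "ty": -21, "tz": 0, "wx": 0, "wy": 0, "wz": -0.13}, {"jaw": 0.6, "tx": -42, "ty": -21, "tz": 0, "wx": 0, "wy": 0, "wz": -0.135}, {"jaw": 0.6, "tx": -42, "ty": -20.5, "tz": 0, "wx": 0, "wy": 0, "wz": -0.135}, {"jaw": 0.6, "tx": -42, "ty": -20.5, "tz": 0, "wx": 0, "wy": 0, "wz": -0.135}, {"jaw": 0.6, "tx": 0, "ty": 0, "tz": 0, "wx": 0, "wy": 0, "wz": -0.135}, {"jaw": 0.6, "tx": 0, "ty": 0, "tz": 0, "wx": 0, "wy": 0, "wz": -0.135}, {"jaw": 0.6, "tx": 0, "ty": 0, "tz": 0, "wx": 0, "wy": 0, "wz": 0}, {"jaw": 0.6, "tx": 0, "ty": 0, "tz": 0, "wx": 0, "wy": 0, "wz": 0}]'

```text
t: 28.5
ee_pos: [0.499, -0.0505, 0.2126]
ee_rot: [0.001, 0.859, 0.512, 0.001]
contact_force: [-0.5, -0.3, 0.6]
gripper_width: 0.0513
gripper_force: 0.0
```

```bash
python3 st.py c
```

```text
t 28.5 p [499.  -50.5 212.6] yaw 1.0743 q [ 0.32  0.29 -0.41  1.87  0.13  1.01 -0.64] F [-0.5 -0.3  0.6] T [ 0.008 -0.035  0.021] w 0.0513 gf 0.0
to go [-1.8 -0.3] -35.6 -0.007
```

Call:
move_arm --steps '[{"jaw": 0.6, "tx": -1.5, "ty": -0.5, "tz": -18, "wx": 0, "wy": 0, "wz": -0.007}, {"jaw": 0.4, "tx": 0, "ty": 0, "tz": -17, "wx": 0, "wy": 0, "wz": 0}, {"jaw": 0, "tx": 0, "ty": 0, "tz": 0, "wx": 0, "wy": 0, "wz": 0}, {"jaw": 0, "tx": 0, "ty": 0, "tz": 0, "wx": 0, "wy": 0, "wz": 0}, {"jaw": 0, "tx": 0, "ty": 0, "tz": 0, "wx": 0, "wy": 0, "wz": 0}, {"jaw": 0, "tx": 0, "ty": 0, "tz": 0, "wx": 0, "wy": 0, "wz": -0.03}]' --force 60

```text
t: 29.1
ee_pos: [0.4974, -0.0515, 0.1766]
ee_rot: [0.0, 0.869, 0.494, 0.0]
contact_force: [5.2, -1.9, -14.8]
gripper_width: 0.0126
gripper_force: 62.2
```

```bash
python3 st.py
```

```text
t 29.1 p [497.4 -51.5 176.6] yaw 1.0345 q [ 0.31  0.32 -0.4   1.92  0.15  0.93 -0.7 ] F [  5.2  -1.9 -14.8] T [-0.211 -0.997  0.459] w 0.0126 gf 62.2
```

Call:
move_arm --steps '[{"jaw": 0, "tx": 0, "ty": 0, "tz": 0, "wx": 0, "wy": 0, "wz": -0.02}]'

```text
t: 29.2
ee_pos: [0.4974, -0.0516, 0.1766]
ee_rot: [0.0, 0.874, 0.485, 0.0]
contact_force: [5.8, -2.3, -13.9]
gripper_width: 0.0126
gripper_force: 62.2
```

```bash
python3 st.py b
```

```text
t 29.2 p [497.4 -51.6 176.6] yaw 1.0136 q [ 0.31  0.32 -0.39  1.92  0.15  0.93 -0.71] F [  5.8  -2.3 -13.9] T [-0.19  -0.989  0.424] w 0.0126 gf 62.2
to go [ 42.5 127.4] 0.4 -0.968
```

c is fine. A quick check on b, which was the lowest.

Call:
move_arm --steps '[{"jaw": 0.6, "tx": 0, "ty": 0, "tz": 0, "wx": 0, "wy": 0, "wz": 0}, {"jaw": 0.6, "tx": 0, "ty": 0, "tz": 5, "wx": 0, "wy": 0, "wz": 0}, {"jaw": 0.6, "tx": 0, "ty": 0, "tz": 30, "wx": 0, "wy": 0, "wz": -0.138}, {"jaw": 0.6, "tx": 15, "ty": 42, "tz": 0, "wx": 0, "wy": 0, "wz": -0.138}, {"jaw": 0.6, "tx": 15, "ty": 42, "tz": 0, "wx": 0, "wy": 0, "wz": -0.138}, {"jaw": 0.6, "tx": 14, "ty": 42, "tz": 0, "wx": 0, "wy": 0, "wz": -0.138}, {"jaw": 0.6, "tx": 0, "ty": 0, "tz": 0, "wx": 0, "wy": 0, "wz": -0.138}, {"jaw": 0.6, "tx": 0, "ty": 0, "tz": 0, "wx": 0, "wy": 0, "wz": -0.138}, {"jaw": 0.6, "tx": 0, "ty": 0, "tz": 0, "wx": 0, "wy": 0, "wz": -0.138}, {"jaw": 0.6, "tx": 0, "ty": 0, "tz": 0, "wx": 0, "wy": 0, "wz": 0}, {"jaw": 0.6, "tx": 0, "ty": 0, "tz": 0, "wx": 0, "wy": 0, "wz": 0}]'

```text
t: 30.3
ee_pos: [0.5409, 0.0744, 0.2124]
ee_rot: [-0.0, 1.0, 0.027, 0.0]
contact_force: [0.2, -0.0, 0.8]
gripper_width: 0.0511
gripper_force: 0.0
```

```bash
python3 st.py b
```

```text
t 30.3 p [540.9  74.4 212.4] yaw 0.0535 q [-0.05  0.34 -0.25  1.78  0.09  1.03 -1.84] F [ 0.2 -0.   0.8] T [-0.023  0.009 -0.038] w 0.0511 gf 0.0
to go [-1.   1.4] -35.4 -0.008
```

Call:
move_arm --steps '[{"jaw": 0.6, "tx": -1, "ty": 1, "tz": -18, "wx": 0, "wy": 0, "wz": -0.007}, {"jaw": 0.4, "tx": 0, "ty": 0, "tz": -17, "wx": 0, "wy": 0, "wz": 0}, {"jaw": 0, "tx": 0, "ty": 0, "tz": 0, "wx": 0, "wy": 0, "wz": 0}, {"jaw": 0, "tx": 0, "ty": 0, "tz": 0, "wx": 0, "wy": 0, "wz": 0}, {"jaw": 0, "tx": 0, "ty": 0, "tz": 0, "wx": 0, "wy": 0, "wz": 0}, {"jaw": 0, "tx": 0, "ty": 0, "tz": 0, "wx": 0, "wy": 0, "wz": -0.03}]' --force 60

```text
t: 30.9
ee_pos: [0.5393, 0.075, 0.1767]
ee_rot: [0.0, 1.0, 0.006, -0.0]
contact_force: [-1.5, -0.2, -6.1]
gripper_width: 0.0126
gripper_force: 61.1
```

```bash
python3 st.py
```

```text
t 30.9 p [539.3  75.  176.7] yaw 0.0119 q [-0.06  0.37 -0.23  1.82  0.1   0.96 -1.9 ] F [-1.5 -0.2 -6.1] T [-0.011  0.37   0.508] w 0.0126 gf 61.1
```

Call:
move_arm --steps '[{"jaw": 0, "tx": 0, "ty": 0, "tz": 0, "wx": 0, "wy": 0, "wz": -0.02}]'

```text
t: 31.0
ee_pos: [0.5393, 0.075, 0.1767]
ee_rot: [0.0, 1.0, -0.005, -0.0]
contact_force: [-1.6, -0.3, -5.4]
gripper_width: 0.0128
gripper_force: 61.2
```

```bash
python3 st.py d
```

```text
t 31.0 p [539.3  75.  176.7] yaw -0.01 q [-0.06  0.37 -0.23  1.82  0.1   0.96 -1.92] F [-1.6 -0.3 -5.4] T [-0.098  0.531  0.492] w 0.0128 gf 61.2
to go [  83.2 -169.5] 0.3 -0.524
```

b reads about 50 N, so I'll back it off slightly.

Call:
move_arm --steps '[{"jaw": 0, "tx": 0, "ty": 0, "tz": 0, "wx": 0, "wy": 0, "wz": 0.03}, {"jaw": 0, "tx": 0, "ty": 0, "tz": 0, "wx": 0, "wy": 0, "wz": 0.05}]'

```text
t: 31.2
ee_pos: [0.5393, 0.075, 0.1766]
ee_rot: [0.0, 0.999, 0.037, -0.0]
contact_force: [-3.0, 0.1, -4.3]
gripper_width: 0.0131
gripper_force: 61.1
```

```bash
python3 st.py
```

```text
t 31.2 p [539.3  75.  176.6] yaw 0.0739 q [-0.05  0.38 -0.25  1.82  0.11  0.96 -1.84] F [-3.   0.1 -4.3] T [-0.142  0.728 -0.132] w 0.0131 gf 61.1
```

Call:
move_arm --steps '[{"jaw": 0, "tx": 0, "ty": 0, "tz": 0, "wx": 0, "wy": 0, "wz": -0.02}]'

```text
t: 31.3
ee_pos: [0.5394, 0.075, 0.1767]
ee_rot: [0.0, 1.0, 0.027, -0.0]
contact_force: [-3.4, -0.9, -2.9]
gripper_width: 0.0129
gripper_force: 61.3
```

```bash
python3 st.py
```

```text
t 31.3 p [539.4  75.  176.7] yaw 0.0532 q [-0.05  0.38 -0.24  1.82  0.11  0.96 -1.86] F [-3.4 -0.9 -2.9] T [-0.119  0.861  0.423] w 0.0129 gf 61.3
```

Call:
move_arm --steps '[{"jaw": 0, "tx": 0, "ty": 0, "tz": 0, "wx": 0, "wy": 0, "wz": -0.01}]'

```text
t: 31.4
ee_pos: [0.5394, 0.075, 0.1767]
ee_rot: [0.0, 1.0, 0.02, -0.0]
contact_force: [-4.9, -1.1, -2.7]
gripper_width: 0.0131
gripper_force: 61.5
```

```bash
python3 st.py d
```

```text
t 31.4 p [539.4  75.  176.7] yaw 0.04 q [-0.05  0.38 -0.24  1.82  0.11  0.96 -1.87] F [-4.9 -1.1 -2.7] T [-0.145  1.002  0.437] w 0.0131 gf 61.5
to go [  83.1 -169.5] 0.3 -0.574
```

Reversible: b now reads about 39 N. I'll release, lift clear and hand in.

Call:
move_arm --steps '[{"jaw": 0.6, "tx": 0, "ty": 0, "tz": 0, "wx": 0, "wy": 0, "wz": 0}, {"jaw": 0.6, "tx": 0, "ty": 0, "tz": 5, "wx": 0, "wy": 0, "wz": 0}, {"jaw": 0.6, "tx": 0, "ty": 0, "tz": 30, "wx": 0, "wy": 0, "wz": 0}, {"jaw": 0.6, "tx": 0, "ty": 0, "tz": 40, "wx": 0, "wy": 0, "wz": 0}, {"jaw": 0.6, "tx": 0, "ty": 0, "tz": 40, "wx": 0, "wy": 0, "wz": 0}, {"jaw": 0.6, "tx": 0, "ty": 0, "tz": 0, "wx": 0, "wy": 0, "wz": 0}, {"jaw": 0.6, "tx": 0, "ty": 0, "tz": 0, "wx": 0, "wy": 0, "wz": 0}]'

```text
t: 32.1
ee_pos: [0.5411, 0.0754, 0.2936]
ee_rot: [-0.0, 1.0, 0.021, 0.002]
contact_force: [-0.3, 0.8, -1.0]
gripper_width: 0.0508
gripper_force: 0.0
```

```bash
python3 -c "
from station import ticket
print(ticket.job_done())"
```

```text
the job is handed in; nothing more can be done
None
```

I handed the job in at about 32 s: all four knobs were screwed down crosswise until they seated, at roughly 30–40 N each going by wrist torque (d not rechecked after the final touch-ups), and the arm is clear of the pot; no verdict came back.

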